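Throw the strainer's over-centre clamp with its slip-on bar

TASK

The oil strainer's cover band is hooked up but still slack. Take the square steel tube from its rest, slip it over the stub of the band's clamp lever right up to the collar without ramming it, and with the tube throw the lever over its dead point and press it firmly home into its rubber stop for a moment, with a push of some 10 to 15 N at the middle of the tube and not much more. Then ease off, draw the tube off and lay it back in its rest; move the lever only with the tube, never with the gripper, and leave everything else where it stands.

Things in the scene. Friction and masses are not known exactly. Their poses are not given: they have to be found in the camera images.
- lever (a joint): swing of the clamp lever about its upright pivot, rad: near 0 (-0.03 to 0.1) open; grows counter-clockwise seen from above. A spring pushes back up to the dead point near 1.19, at most 1.0 to 1.7 N m (screw setting unknown) near 0.5; past it the lever is drawn against its stop and stays, at 1.33; pressed home it reads up to 0.05 more.
- stop_buffer (a joint): how far the lever has squeezed its rubber stop (black stud on the band), rad about the lever's pivot, added to the lever's own swing: 0 free, about 0.01 when the closed lever is left alone, 0.024 more per N m put on the lever. Over 0.02 is pressed home, over 0.09 is overloaded.
- lever_pivot (a point): upright pivot axis of the lever on the strainer (fixed; aluminium pot, 108 mm wide, 139 mm high, on a 150x130 mm foot). The point lies in the lever's plane, 97 mm above the desk. The lever turns about this point; its frame is the strainer's, z up, x pointing away from the clamp's front.
- lever_collar (a point): face of the lever's 24x22 mm collar that the tube comes up against, on the lever's axis, 28 mm from the pivot, 97 mm above the desk. x points along the lever away from the pivot, out along the stub; z up. The stub beyond is 15x15 mm square.
- lever_nose (a point): rounded free end of the lever's stub, on its axis, 72 mm from the pivot and 44 mm beyond the collar face; the last 7 mm are a round nose 13 mm thick. x points outward along the stub.
- bar_center (a point): centre of the slip-on bar: square steel tube 22x22 mm, 200 mm long, bore 18x18 mm, 0.2 to 0.3 kg, starting level in the rest, 48 mm above the desk. x points along the tube towards its open end, 100 mm away; the other end has a black plug. Hold it across its flat sides.
- bar_mouth (a point): centre of the bar's open end (the end that goes over the stub), on the tube's axis, 100 mm from the bar's centre; x points out of the mouth.
- bar_rest_seat (a point): where the bar's centre lies when the bar is in its rest: 48 mm above the desk, midway between two saddles 124 mm apart, 18 mm wide, that are open above, about 31 mm wide inside at the bottom, their horns 57 mm above the desk. x runs along the lying bar. The rest is a grey steel strip 164x46 mm, fixed.
- sample_jar_center (a point): glass sample jar, 64 mm wide, 94 mm high, its centre; to be left alone
- cap_1_center (a point): white bottle cap lying near the front edge, 31 mm wide, 20 mm high, its centre; to be left alone
Things that resemble listed ones, but are neither listed nor needed, are in the scene too. Leave any red look-alike of the part that bears bar_rest_seat alone.

How it is judged:
By the outcome, as a careful person would: the job done as asked, in the order asked, and still so for the second after the job is handed in, with the robot touching nothing.
It also fails if it takes over 72 s, if anything falls off the work surface, if the arm or the gripper's body presses on something with over 40 N, if the wrist force passes 120 N, or if a joint passes its speed limit or range.

ROBOT

A 7-joint arm with a two-finger parallel gripper is mounted at the origin on a cart in front of the work surface, level with it; the furniture and walls round the work are solid. World frame = base frame: x ahead of the robot, y to its left, z up, the work surface at z = 0. Lengths are in m, angles in rad, forces in N, time in s.
With the tool pointing down it reaches from about 0.425 to 0.95 m from the base axis. Payload 4.7 kg.
Tool frame: the origin (TCP) lies between the finger pads; the fingertips stand 22 mm ahead of it and the grasp point (between the pads) lies 3 mm ahead of it (manip.tip_reach is the distance from the TCP to the fingertips, in m); y points along the fingers, z is the direction in which the jaws open and shut, and the axes are right-handed (so a half turn about y gives the same grasp; the last joint's range is limited). The gripper opens to 85 mm and grips with 20 to 120 N. Pads are 22 mm wide; open, the fingers measure 114 mm over their backs; the gripper's body (76 mm by 85 mm) begins 54 mm behind the grasp point. The pads swing forward as they close: fully open they stand 13 mm farther back than shut.
Start: joints at [1.295, 0.469, -0.049, 1.532, 0.024, 1.141, -0.082], TCP at [0.165, -0.655, 0.225] pointing down, gripper open.
Joint ranges: [-2.59, 2.59], [-0.33, 1.99], [-1.39, 1.29], [0.1, 2.45], [-1.04, 4.18], [0.21, 1.99], [-2.66, 2.66]. Speed limits (rad/s): [2.57, 2.57, 3.14, 3.14, 3.14, 3.14, 3.14].

INTERFACE

Orientations are given as a rotation vector (axis times angle).
In Python, from plant import manip gives the robot as it stands. The module is installed in compiled form; this text tells all that it offers.
- The arm moves only by the tool jog_arm, never from a script. Its argument "plan" is a list of rows, each a list of 2 entries, a list of its own where there are three numbers: the shift along the tool's x, y, z in units of 30 cm (1.0 is 30 cm), then the turn about the tool's y in units of 180 degrees (1.0 is 180 degrees). In form: [[[dx, dy, dz], yaw], ...]. A call has 1 to 20 rows; each row is the pose to reach, as a shift and turn from the pose commanded when the call began, along the tool's axes at that moment, turning the shorter way round; what a row does not reach only later rows make up. A row lasts 1/8 s, in which the tool goes at most 62.5 mm and 10.7 degrees, less where a joint would pass 70% of its speed; a pose out of reach is approached as far as the arm can. A call with a number of a shift or a turn outside -1 to 1 is refused whole. A call with a gripper value outside its range is refused whole. "hand" is the gripper's target within -1 to 1 (fully open at 1, half-way at 0, shut at -1), set as the call begins (left out, the last holds). The fingers move at their own pace and stop on an object; "force" is the grip in N (left out, the last holds). Time passes only in rows, so rows that repeat a pose let the fingers close. It gives the time, the measured TCP pose, the force and the opening at its end, in the units of the state.
- manip.state(): the state, without advancing time (a new reading comes with each control period).
- manip.camera(name): name is "scene" or "top" or "wrist"; returns the picture (420x560x3 uint8, blue, green, red); there is no depth.
- manip.calibration(name): a dict with "fx", "fy", "cx", "cy" (pixels), "extrinsics" (4x4, takes a point from world to camera coordinates). Camera axes: x right, y down, z forward; pixel columns grow to the right and rows downward; lengths in m; the calibration is good to about 2 mm. A picture is of the moment at which its call begins: read the wrist's pose just before it. calibration takes no time and is no camera call; for the wrist camera it gives the pose at the moment of the call.
- manip.hand_in(): hands the job in, once; it reports no verdict.
The state is a dict: "clock": time; "q": joint angles; "qvel": joint speeds; "joint_efforts": joint torques, N m; "eef_pos": TCP position; "tool_rot": TCP orientation; "force": force on the tool from outside, world axes, zero at the start; "wrist_torque": the same for the moment, N m; "grip_width": opening from 0.0 (shut) to 1.0 (fully open).
Only numpy, scipy, OpenCV 4.12 (cv2) and the standard library are available. Lean on these libraries where they do the work, as an engineer would, in place of code of your own. Each camera call takes 0.05 s, during which the arm holds its last target.

## Working session

There is one attempt and no reset: what is moved stays moved. The work goes in short steps, Python scripts to look and compute and a tool call to move; the robot and the scene stay as the last step left them, time stands still between calls to the robot, and variables do not carry over. Pictures are saved under pics/ and viewed, and the job is handed in when it is done.

Besides the shell and the picture viewer there is one more tool, called after "Call:" as name(argument=value, ...), one argument or row to a line, values as JSON. jog_arm: Moves the arm, as the interface text tells. Shifts and turns lie within -1 to 1; 1 stands for 30 cm of shift or 180 degrees of turn. Its arguments: {"type":"object","properties":{"plan":{"type":"array","items":{"type":"array"}},"hand":{"type":"number"},"force":{"type":"number"}},"required":["plan"]}

```bash
mkdir -p pics; ls; python3 - <<'E'
from plant import manip
import cv2, json
s=manip.state()
print(s)
for n in ["scene","top","wrist"]:
    c=manip.calibration(n); print(n,c)
    im=manip.camera(n); cv2.imwrite(f"pics/{n}0.png",im)
E
```

```text
pics
{'clock': 0.0, 'q': array([ 1.29511291,  0.469449  , -0.04856796,  1.53371717,  0.0240935 ,
        1.14099746, -0.08231992]), 'qvel': array([-0.00155394,  0.00030864, -0.00021715, -0.00127988, -0.00044392,
        0.00066093, -0.00178714]), 'joint_efforts': array([ 4.32741365e-05, -5.10306180e+01, -4.67311044e-02, -2.37709486e+01,
        1.07016429e-02,  7.44471559e-03, -1.44606878e-05]), 'eef_pos': array([ 0.16473961, -0.6539608 ,  0.22394641]), 'tool_rot': array([-0.25957236,  2.09239603, -2.0882695 ]), 'force': array([0.32068906, 1.08353712, 0.51647267]), 'wrist_torque': array([-0.01956425, -0.0232329 , -0.0101495 ]), 'grip_width': 0.9990470426477482}
scene {'fx': 546.105765481213, 'fy': 546.105765481213, 'cx': 272.4479679718259, 'cy': 212.49193696280008, 'extrinsics': array([[-0.80553156, -0.5924609 ,  0.01044008,  0.41263424],
       [-0.44805809,  0.59747734, -0.66502991,  0.37622181],
       [ 0.38776651, -0.54038034, -0.74674375,  0.95587733],
       [ 0.        ,  0.        ,  0.        ,  1.        ]])}
top {'fx': 413.824374247905, 'fy': 413.824374247905, 'cx': 284.14761465371464, 'cy': 217.45445631708674, 'extrinsics': array([[-1.04254024e-03, -9.99947044e-01,  1.02383204e-02,
        -7.12476192e-02],
       [-9.88644929e-01, -5.07832887e-04, -1.50269581e-01,
         5.50468683e-01],
       [ 1.50266823e-01, -1.02787256e-02, -9.88592044e-01,
         8.76307638e-01],
       [ 0.00000000e+00,  0.00000000e+00,  0.00000000e+00,
         1.00000000e+00]])}
wrist {'fx': 336.2235890428319, 'fy': 336.2235890428319, 'cx': 284.1062401834911, 'cy': 209.41773070354293, 'extrinsics': array([[ 0.24526723, -0.96945406, -0.00167528, -0.67471825],
       [-0.93541694, -0.23710919,  0.2622487 , -0.03435304],
       [-0.25463529, -0.06275393, -0.96499887,  0.37755438],
       [ 0.        ,  0.        ,  0.        ,  1.        ]])}
```

View pics/scene0.png

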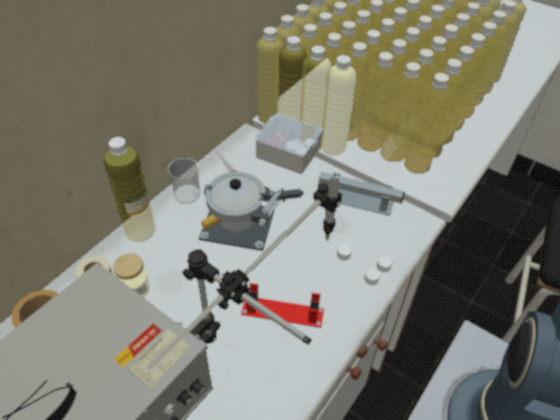

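View pics/top0.png

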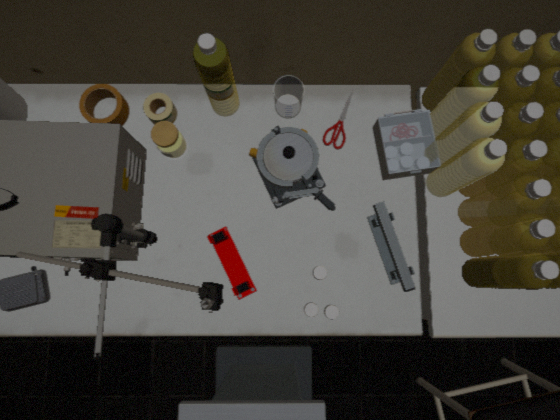

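View pics/wrist0.png

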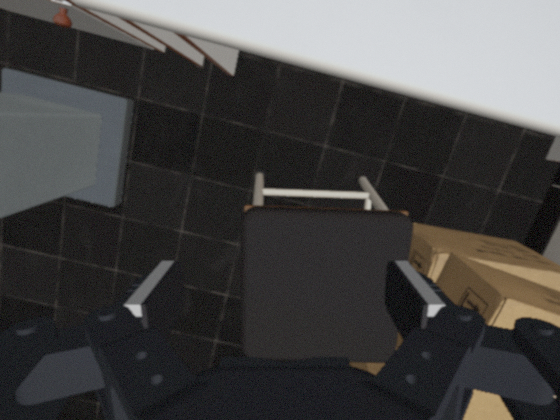

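```bash
python3 - <<'E'
import cv2
a=cv2.imread("pics/top0.png"); s=cv2.imread("pics/scene0.png")
cv2.imwrite("pics/c1.png",cv2.resize(a[110:310,230:430],(600,600),interpolation=cv2.INTER_CUBIC))
cv2.imwrite("pics/c2.png",cv2.resize(s[140:350,170:450],(800,600),interpolation=cv2.INTER_CUBIC))
E
```

```text
(no output)
```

View pics/c1.png

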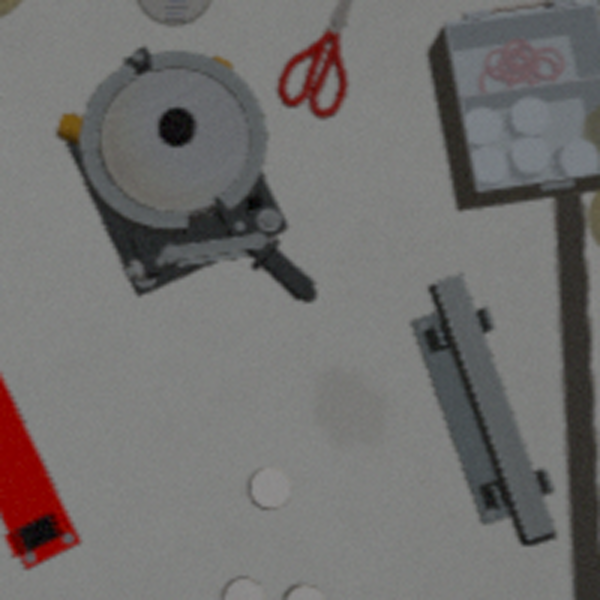

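View pics/c2.png

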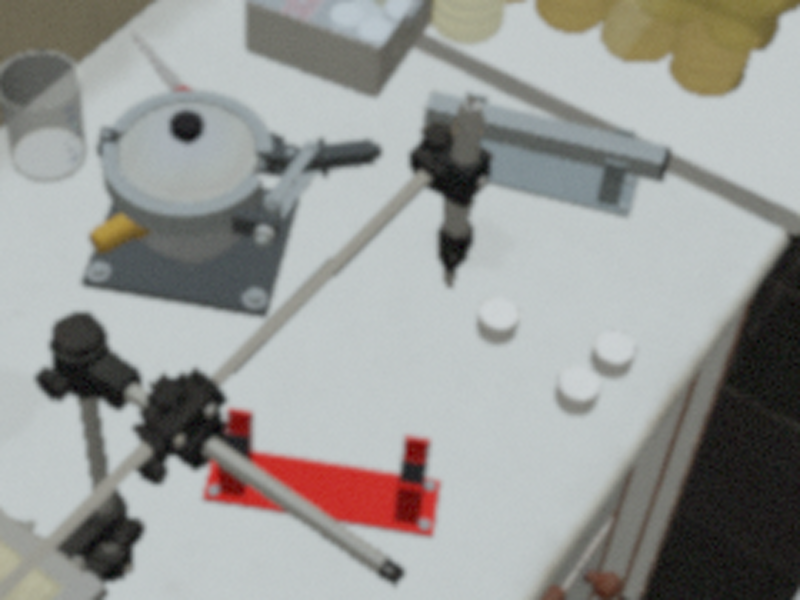

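```bash
cat > h.py <<'E'
from plant import manip
import numpy as np, cv2
from scipy.spatial.transform import Rotation as R
def C(n): 
    c=manip.calibration(n); return c
def ray(c,u,v):
    E=c["extrinsics"];d=np.array([(u-c["cx"])/c["fx"],(v-c["cy"])/c["fy"],1.])
    Rm=E[:3,:3]; o=-Rm.T@E[:3,3]; return o,Rm.T@d
def onz(c,u,v,z):
    o,d=ray(c,u,v); return o+d*(z-o[2])/d[2]
def tri(obs):
    A=np.zeros((3,3));b=np.zeros(3);rs=[]
    for c,u,v in obs:
        o,d=ray(c,u,v);d=d/np.linalg.norm(d);P=np.eye(3)-np.outer(d,d);A+=P;b+=P@o;rs.append((o,P))
    x=np.linalg.solve(A,b); return x,[np.linalg.norm(P@(x-o)) for o,P in rs]
def proj(c,p):
    E=c["extrinsics"];q=E[:3,:3]@np.asarray(p)+E[:3,3];return np.array([c["fx"]*q[0]/q[2]+c["cx"],c["fy"]*q[1]/q[2]+c["cy"]])
def tool():
    s=manip.state();return s["eef_pos"],R.from_rotvec(s["tool_rot"]).as_matrix(),s
E
python3 - <<'E'
from h import *
np.set_printoptions(precision=4,suppress=True)
t=C("top");s=C("scene")
ct=lambda u,v:(230+u/3,110+v/3)
cs=lambda u,v:(170+u*.35,140+v*.35)
print("boom tip",tri([(t,210,292),(s,*cs(452,170))]))
print("nose z97",onz(t,*ct(308,294),.097), tri([(t,*ct(308,294)),(s,*cs(373,152))]))
print("bar ends",onz(t,*ct(446,281),.059),onz(t,*ct(540,538),.059),)
print("bar end tri",tri([(t,*ct(540,538)),(s,*cs(650,160))]))
print("knob",tri([(t,*ct(177,127)),(s,*cs(186,124))]))
print("box corner top FL",tri([(t,*ct(463,208)),(s,*cs(375,60))]), onz(t,*ct(463,208),0.05))
print("jar",onz(t,288,100,0.05))
for c in [(319,272),(311,310),(331,312)]: print("cap",onz(t,*c,.02))
print("desk front edge",onz(t,300,335,0),"right",onz(t,425,300,0))
p,T,_=tool();print(p,T)
E
```

```text
boom tip (array([0.3929, 0.0339, 0.3619]), [np.float64(0.003928139515753587), np.float64(0.003928139515753542)])
nose z97 [ 0.5622 -0.1725  0.097 ] (array([ 0.5631, -0.1725,  0.0947]), [np.float64(0.0006259405038755365), np.float64(0.0006259405038752978)])
bar ends [ 0.5786 -0.2786  0.059 ] [ 0.3933 -0.3389  0.059 ]
bar end tri (array([ 0.398 , -0.339 ,  0.0498]), [np.float64(0.005568556276540515), np.float64(0.005568556276540372)])
knob (array([ 0.6713, -0.0804,  0.134 ]), [np.float64(0.0002424011289192026), np.float64(0.00024240112891904625)])
box corner top FL (array([ 0.6365, -0.2912,  0.0605]), [np.float64(0.003813511508382172), np.float64(0.003813511508382271)]) [ 0.6356 -0.2955  0.05  ]
jar [ 0.8223 -0.0805  0.05  ]
cap [ 0.4308 -0.1492  0.02  ]
cap [ 0.3479 -0.1305  0.02  ]
cap [ 0.3436 -0.1744  0.02  ]
desk front edge [ 0.2921 -0.1069  0.    ] right [ 0.3682 -0.3901  0.    ]
[ 0.1648 -0.6541  0.2242] [[-0.9697 -0.0005  0.2444]
 [-0.2444  0.0014 -0.9697]
 [ 0.0001 -1.     -0.0015]]
```

```bash
python3 - <<'E'
from h import *
np.set_printoptions(precision=4,suppress=True)
p,T,s=tool();c=C("wrist");E=c["extrinsics"];o=-E[:3,:3].T@E[:3,3]
print("cam in tool",T.T@(o-p))
tgt=np.array([0.40,-0.33,0.26])
print("shift/0.3",T.T@(tgt-p)/.3)
t=C("top")
for u,v,z in[(470,270,.03),(470,235,.03),(555,270,.3),(462,205,.03)]:print(onz(t,u,v,z))
E
```

```text
cam in tool [-0.0665 -0.1482  0.0006]
shift/0.3 [-1.0242 -0.1181 -0.8562]
[ 0.4347 -0.4832  0.03  ]
[ 0.5127 -0.4886  0.03  ]
[ 0.4281 -0.4935  0.3   ]
[ 0.5811 -0.4751  0.03  ]
```

Call:
jog_arm(
  plan=[
    [[-0.64,-0.12,-0.71],0],
    [[-0.64,-0.12,-0.71],0],
    [[-0.64,-0.12,-0.71],0],
    [[-0.64,-0.12,-0.71],0],
    [[-0.64,-0.12,-0.71],0],
    [[-1.0,-0.12,-0.86],0],
    [[-1.0,-0.12,-0.86],0],
    [[-1.0,-0.12,-0.86],-0.02],
    [[-1.0,-0.12,-0.86],-0.02],
    [[-1.0,-0.12,-0.86],-0.02],
  ],
  hand=1,
)

```text
clock: 1.4
eef_pos: [0.392, -0.3317, 0.2608]
tool_rot: [-0.319, 2.056, -2.056]
force: [0.7, 0.6, -0.4]
grip_width: 1.003
```

```bash
python3 - <<'E'
from h import *
np.set_printoptions(precision=4,suppress=True)
p,T,s=tool();print(p,T,s["clock"],s["q"],s["force"])
c=C("wrist");im=manip.camera("wrist");np.savez("pics/w1.npz",im=im,E=c["extrinsics"])
cv2.imwrite("pics/w1.png",cv2.resize(im,(800,600),interpolation=cv2.INTER_CUBIC))
E
```

```text
[ 0.392  -0.3317  0.2608] [[-0.9532 -0.0005  0.3022]
 [-0.3022  0.     -0.9532]
 [ 0.0005 -1.     -0.0002]] 1.4 [ 0.8484  0.187  -0.263   1.8534  0.0543  1.1085 -0.6982] [ 0.6574  0.6116 -0.3954]
```

View pics/w1.png

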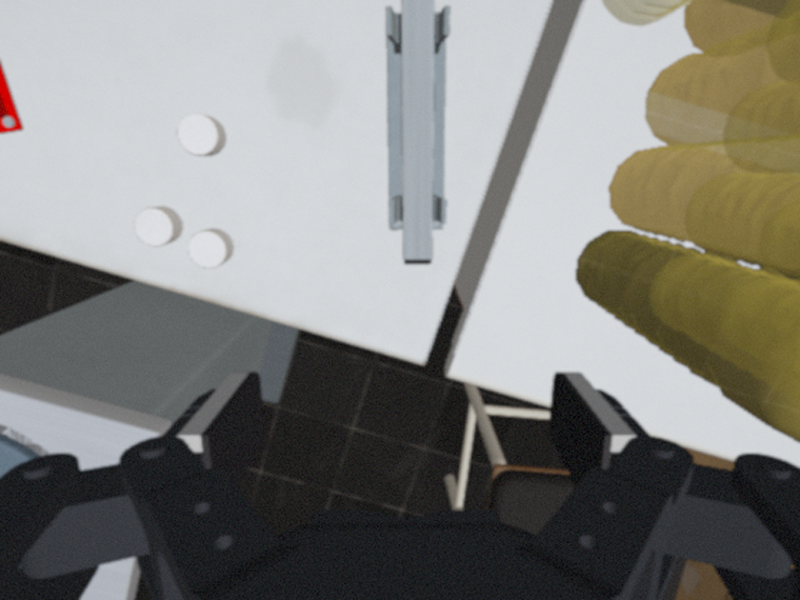

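Call:
jog_arm(
  plan=[
    [[-0.24,0,-0.22],0],
    [[-0.24,0,-0.22],0],
    [[-0.24,0,-0.22],0],
    [[-0.24,0,-0.22],0],
  ],
)

```text
clock: 1.95
eef_pos: [0.4405, -0.2476, 0.261]
tool_rot: [-0.319, 2.055, -2.057]
force: [0.1, -1.5, -0.2]
grip_width: 1.0
```

```bash
python3 - <<'E'
from h import *
np.set_printoptions(precision=4,suppress=True)
p,T,s=tool();print(p,s["clock"],s["q"],s["qvel"])
c=C("wrist");im=manip.camera("wrist");np.savez("pics/w2.npz",im=im,E=c["extrinsics"])
cv2.imwrite("pics/w2.png",cv2.resize(im,(800,600),interpolation=cv2.INTER_CUBIC))
E
```

```text
[ 0.4405 -0.2476  0.261 ] 1.95 [ 0.7183  0.1781 -0.3309  1.8672  0.0653  1.1068 -0.9004] [ 0.0128  0.0026  0.0136  0.0002 -0.0027 -0.002  -0.0001]
```

View pics/w2.png

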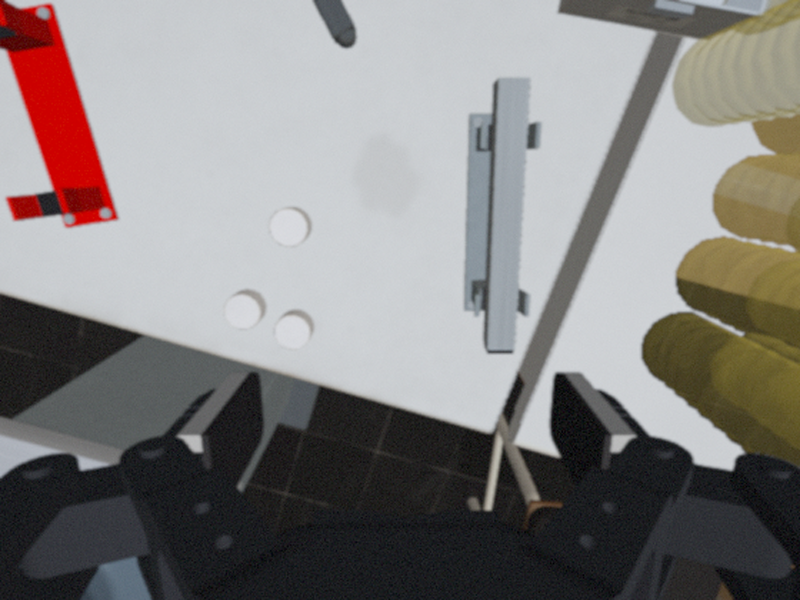

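```bash
python3 - <<'E'
from h import *
np.set_printoptions(precision=4,suppress=True)
d=np.load("pics/w2.npz");c=C("wrist");c["extrinsics"]=d["E"]
k=1/1.4286
for u,v in [(486,350),(514,352),(499,78),(529,80)]: print(onz(c,u*k,v*k,.059))
im=d["im"]
a=cv2.resize(im[230:260,325:375],(500,300),interpolation=cv2.INTER_CUBIC)
b=cv2.resize(im[45:75,335:385],(500,300),interpolation=cv2.INTER_CUBIC)
cv2.imwrite("pics/c3.png",np.vstack([b,a]))
E
```

```text
[ 0.3932 -0.3289  0.059 ]
[ 0.3982 -0.3502  0.059 ]
[ 0.5789 -0.2699  0.059 ]
[ 0.5839 -0.2895  0.059 ]
```

View pics/c3.png

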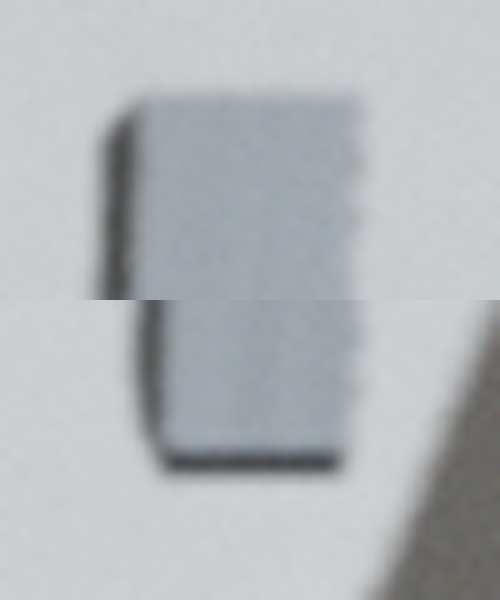

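Call:
jog_arm(
  plan=[
    [[-0.4,-0.07,0],0],
    [[-0.4,-0.07,0],0],
    [[-0.4,-0.07,0],0],
    [[-0.4,-0.07,0],0],
  ],
)

```text
clock: 2.5
eef_pos: [0.5544, -0.2114, 0.2813]
tool_rot: [-0.32, 2.056, -2.057]
force: [-0.2, -0.4, -0.7]
grip_width: 1.002
```

```bash
python3 - <<'E'
from h import *
np.set_printoptions(precision=4,suppress=True)
p,T,s=tool();print(p,s["clock"],s["q"],s["qvel"])
c=C("wrist");im=manip.camera("wrist");np.savez("pics/w3.npz",im=im,E=c["extrinsics"])
cv2.imwrite("pics/w3.png",cv2.resize(im,(800,600),interpolation=cv2.INTER_CUBIC))
E
```

```text
[ 0.5544 -0.2114  0.2813] 2.5 [ 0.5773  0.3176 -0.3669  1.6455  0.1213  1.2025 -1.0805] [ 0.0139 -0.018   0.0103  0.0193 -0.0011 -0.0007 -0.0011]
```

View pics/w3.png

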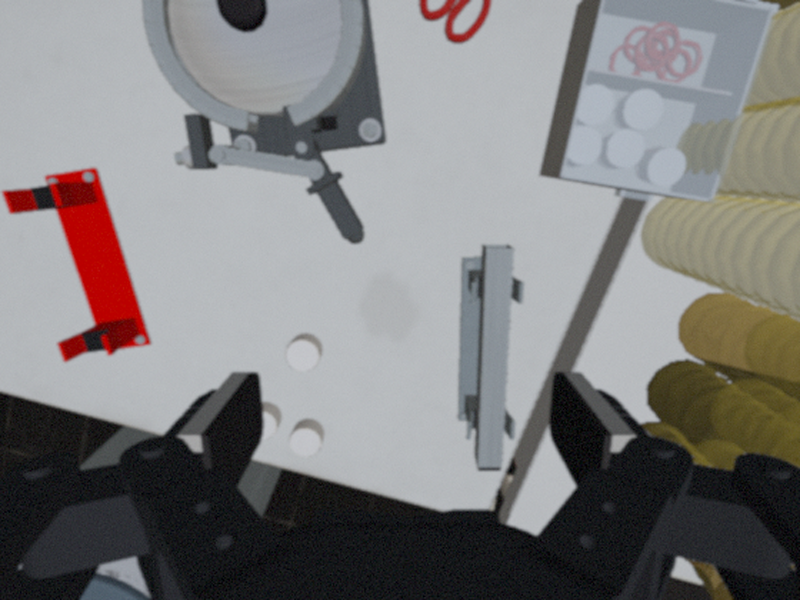

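```bash
python3 - <<'E'
from h import *
im=np.load("pics/w3.npz")["im"]
a=cv2.resize(im[70:180,120:270],(800,587),interpolation=cv2.INTER_CUBIC)  # x5.333
b=cv2.resize(im[160:220,310:390],(800,600),interpolation=cv2.INTER_CUBIC)
cv2.imwrite("pics/c4.png",a);cv2.imwrite("pics/c5.png",b)
E
```

```text
(no output)
```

View pics/c4.png

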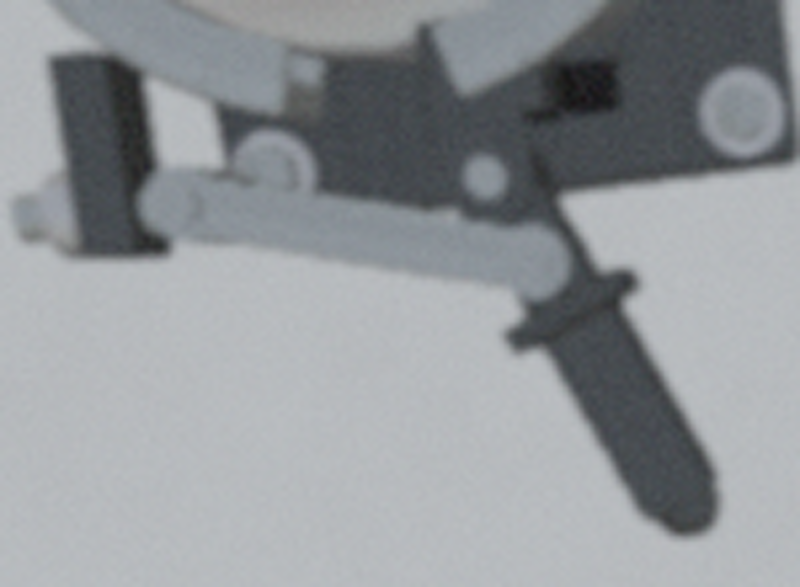

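View pics/c5.png

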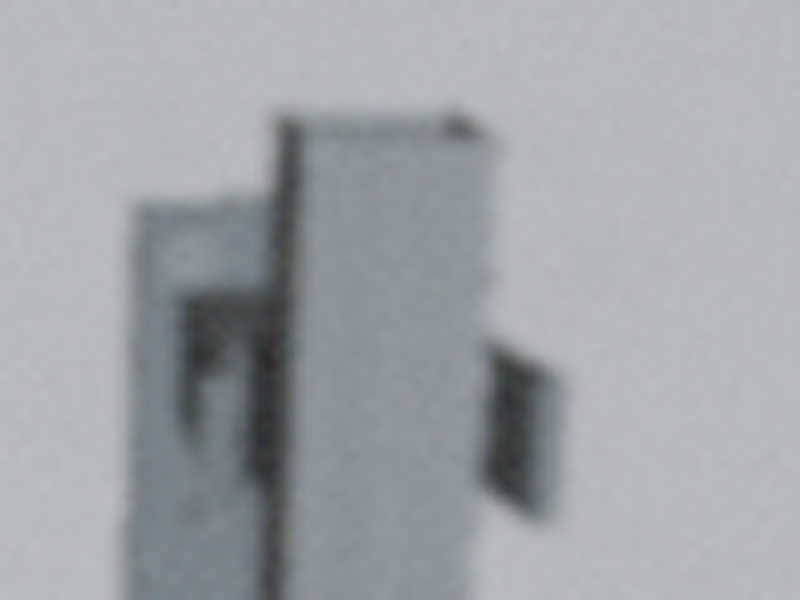

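```bash
python3 - <<'E'
from h import *
np.set_printoptions(precision=4,suppress=True)
d=np.load("pics/w3.npz");c=C("wrist");c["extrinsics"]=d["E"]
f=lambda u,v,z:onz(c,120+u/5.3333,70+v/5.3333,z)
pin=f(486,176,.108);col=f(585,325,.1045);e=f(677,491,.1045);tip=f(690,530,.097)
cA=f(515,340,.108);cB=f(628,280,.108)
print("pin",pin,"colstub",col,"e",e,"tip",tip,"collar corners",cA,cB,(cA+cB)/2)
for a,b in[(pin,tip),(col,e),(pin,e),(col,tip)]:
    v=b-a;print(np.linalg.norm(v[:2]),np.degrees(np.arctan2(v[1],v[0])))
g=lambda u,v,z:onz(c,310+u/10,160+v/10,z)
m=(g(300,132,.059)+g(488,138,.059))/2;print("mouth",m)
k=1/1.4286
n=(onz(c,478*k,467*k,.059)+onz(c,501*k,468*k,.059))/2;print("plug",n,(m+n)/2,np.degrees(np.arctan2(*(m-n)[1::-1])))
for u,v in[(543,177),(583,0),(714,199)]: print("box",onz(c,u*k,v*k,.06))
t=C("top")
print("tip top",onz(t,230+308/3,110+294/3,.097), "top pin", onz(t,230+238/3,110+225/3,.108))
E
```

```text
pin [ 0.6101 -0.1245  0.108 ] colstub [ 0.591  -0.1467  0.1045] e [ 0.5677 -0.1702  0.1045] tip [ 0.5603 -0.174   0.097 ] collar corners [ 0.5851 -0.1362  0.108 ] [ 0.6009 -0.1523  0.108 ] [ 0.593  -0.1442  0.108 ]
0.07018049042001796 -135.14547628356374
0.0330548190640241 -134.60321994228408
0.062303523593737045 -132.82401343891127
0.04104102973063345 -138.23343905394907
mouth [ 0.583 -0.279  0.059]
plug [ 0.397  -0.3398  0.059 ] [ 0.49   -0.3094  0.059 ] 18.092104692406107
box [ 0.6428 -0.2912  0.06  ]
box [ 0.7598 -0.2733  0.06  ]
box [ 0.667  -0.4201  0.06  ]
tip top [ 0.5622 -0.1725  0.097 ] top pin [ 0.6088 -0.1233  0.108 ]
```

Call:
jog_arm(
  plan=[
    [[0.307,0.1,0.246],-0.002],
    [[0.307,0.1,0.246],-0.002],
    [[0.307,0.48,0.246],-0.002],
    [[0.307,0.48,0.246],-0.002],
    [[0.307,0.48,0.246],-0.002],
    [[0.307,0.48,0.246],-0.002],
  ],
)

```text
clock: 3.3
eef_pos: [0.4909, -0.3092, 0.1401]
tool_rot: [-0.323, 2.048, -2.053]
force: [0.1, 0.4, 1.4]
grip_width: 1.0
```

```bash
python3 - <<'E'
from h import *
np.set_printoptions(precision=4,suppress=True)
p,T,s=tool();print(p,T,s["clock"],s["q"],s["force"])
c=C("wrist");im=manip.camera("wrist");np.savez("pics/w4.npz",im=im,E=c["extrinsics"])
cv2.imwrite("pics/w4.png",cv2.resize(im,(800,600),interpolation=cv2.INTER_CUBIC))
E
```

```text
[ 0.4909 -0.3092  0.1401] [[-0.9509  0.0025  0.3096]
 [-0.3096 -0.0019 -0.9509]
 [-0.0018 -1.      0.0026]] 3.3 [ 0.7251  0.4213 -0.3059  1.8409  0.1587  0.8999 -0.9104] [0.0947 0.4085 1.3746]
```

View pics/w4.png

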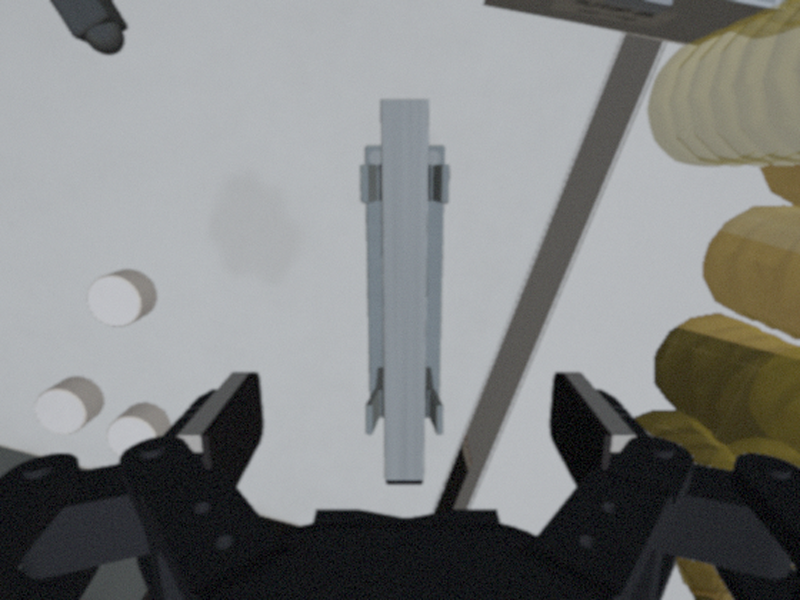

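Call:
jog_arm(
  plan=[
    [[0.005,0.15,0],0],
    [[0.005,0.25,0],0],
    [[0.005,0.29,0],0],
    [[0.005,0.29,0],0],
    [[0.005,0.29,0],0],
  ],
)

```text
clock: 3.98
eef_pos: [0.4903, -0.3092, 0.0529]
tool_rot: [-0.324, 2.047, -2.052]
force: [-0.5, 0.1, 0.5]
grip_width: 1.002
```

Call:
jog_arm(
  plan=[
    [[0,0,0],0],
    [[0,0,0],0],
    [[0,0,0],0],
    [[0,0,0],0],
    [[0,0,0],0],
    [[0,0,0],0],
    [[0,0,0],0],
    [[0,0,0],0],
  ],
  hand=-1,
  force=80,
)

```text
clock: 4.97
eef_pos: [0.4891, -0.3088, 0.0515]
tool_rot: [-0.326, 2.05, -2.051]
force: [-2.0, 0.0, 6.7]
grip_width: 0.204
```

```bash
python3 - <<'E'
from h import *
np.set_printoptions(precision=4,suppress=True)
p,T,s=tool();print(p,T,s["clock"],s["force"],s["grip_width"],s["wrist_torque"])
c=C("wrist");im=manip.camera("wrist");np.savez("pics/w5.npz",im=im,E=c["extrinsics"])
cv2.imwrite("pics/w5.png",cv2.resize(im,(800,600),interpolation=cv2.INTER_CUBIC))
E
```

```text
[ 0.4891 -0.3088  0.0515] [[-0.9506  0.0004  0.3105]
 [-0.3105 -0.0005 -0.9506]
 [-0.0002 -1.      0.0006]] 4.975 [-1.9582  0.0231  6.6782] 0.20411992200904683 [ 0.0581  0.2652 -0.0156]
```

View pics/w5.png

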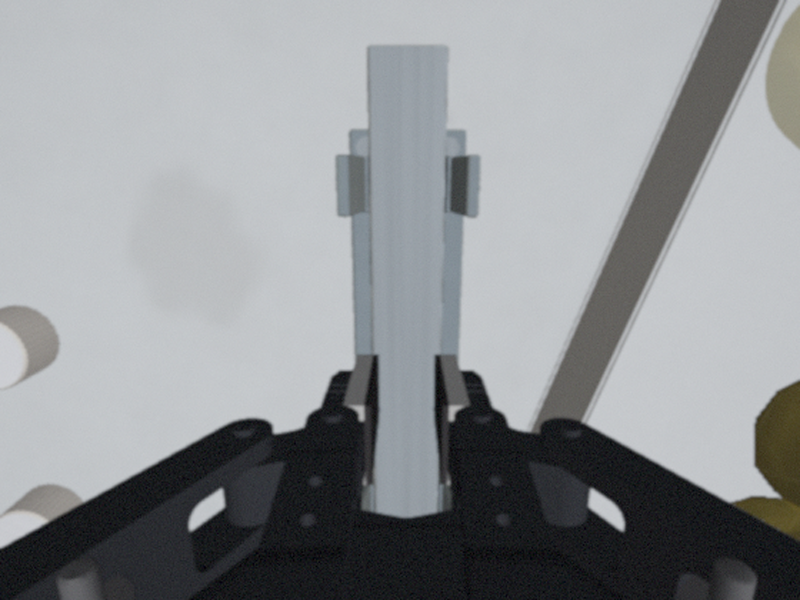

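Call:
jog_arm(
  plan=[
    [[0,-0.08,0],0],
    [[0,-0.2,0],0],
    [[0,-0.32,0],0],
    [[0,-0.32,0],0],
    [[0.011,-0.32,-0.163],-0.05],
    [[0.011,-0.32,-0.163],-0.1],
    [[0.011,-0.32,-0.163],-0.15],
    [[0.011,-0.32,-0.163],-0.15],
    [[0.011,-0.32,-0.163],-0.15],
    [[0.011,-0.32,-0.163],-0.15],
  ],
)

```text
clock: 6.28
eef_pos: [0.4704, -0.263, 0.1466]
tool_rot: [-0.73, 1.76, -1.759]
force: [0.4, -0.1, -1.7]
grip_width: 0.205
```

```bash
python3 - <<'E'
from h import *
np.set_printoptions(precision=4,suppress=True)
p,T,s=tool();print(p,T,s["clock"],s["force"],s["grip_width"],s["wrist_torque"],s["q"])
c=C("wrist");im=manip.camera("wrist");np.savez("pics/w6.npz",im=im,E=c["extrinsics"])
cv2.imwrite("pics/w6.png",cv2.resize(im,(800,600),interpolation=cv2.INTER_CUBIC))
cv2.imwrite("pics/s6.png",cv2.resize(manip.camera("scene")[140:350,170:450],(800,600),interpolation=cv2.INTER_CUBIC))
E
```

```text
[ 0.4704 -0.263   0.1466] [[-0.7068 -0.0006  0.7074]
 [-0.7074  0.0003 -0.7068]
 [ 0.0002 -1.     -0.0007]] 6.275 [ 0.4283 -0.0951 -1.7245] 0.2052162750928832 [0.0021 0.0099 0.0641] [ 0.7762  0.3695 -0.4296  1.9211  0.1943  0.8921 -0.5355]
```

View pics/w6.png

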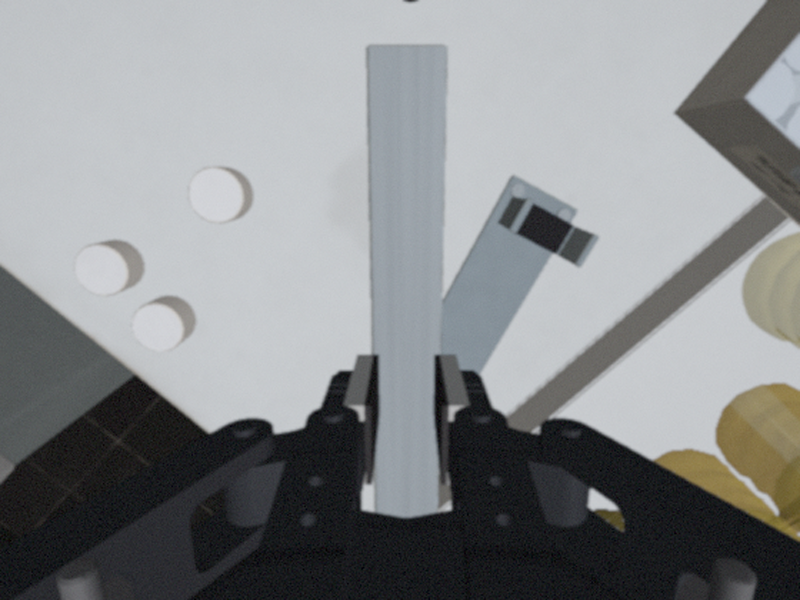

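View pics/s6.png

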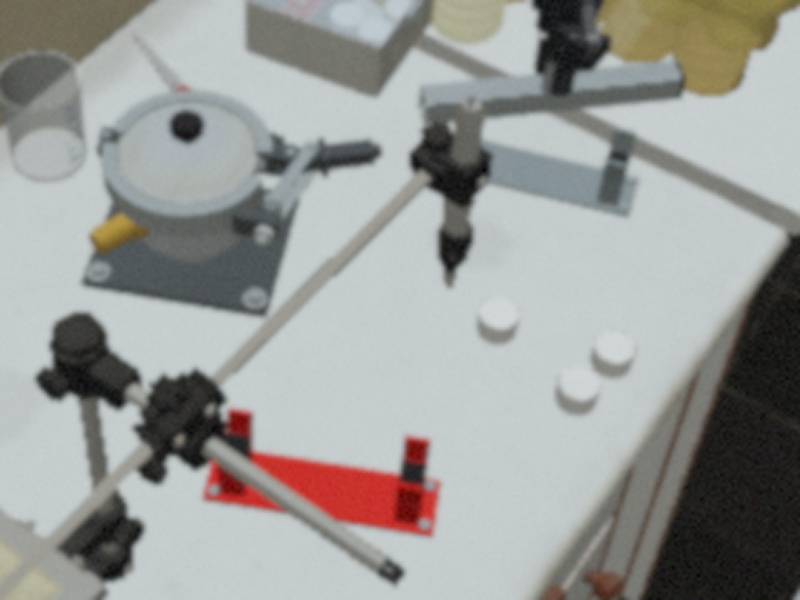

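Call:
jog_arm(
  plan=[
    [[0,-0.2,0],0],
    [[0,-0.3,0],0],
    [[0,-0.3,0],0],
    [[0,-0.3,0],0],
    [[0,-0.3,0],0],
  ],
)

```text
clock: 7.0
eef_pos: [0.4696, -0.2627, 0.2352]
tool_rot: [-0.733, 1.762, -1.757]
force: [-0.0, 1.1, -1.3]
grip_width: 0.202
```

```bash
python3 - <<'E'
from h import *
np.set_printoptions(precision=4,suppress=True)
p,T,s=tool();print(p,T,s["clock"],s["force"])
c=C("wrist");im=manip.camera("wrist");np.savez("pics/w7.npz",im=im,E=c["extrinsics"])
cv2.imwrite("pics/w7.png",cv2.resize(im[0:90,220:340],(800,600),interpolation=cv2.INTER_CUBIC))
E
```

```text
[ 0.4696 -0.2627  0.2352] [[-0.7059 -0.0029  0.7083]
 [-0.7083  0.0016 -0.7059]
 [ 0.0009 -1.     -0.0032]] 7.0 [-0.0232  1.0949 -1.2779]
```

View pics/w7.png

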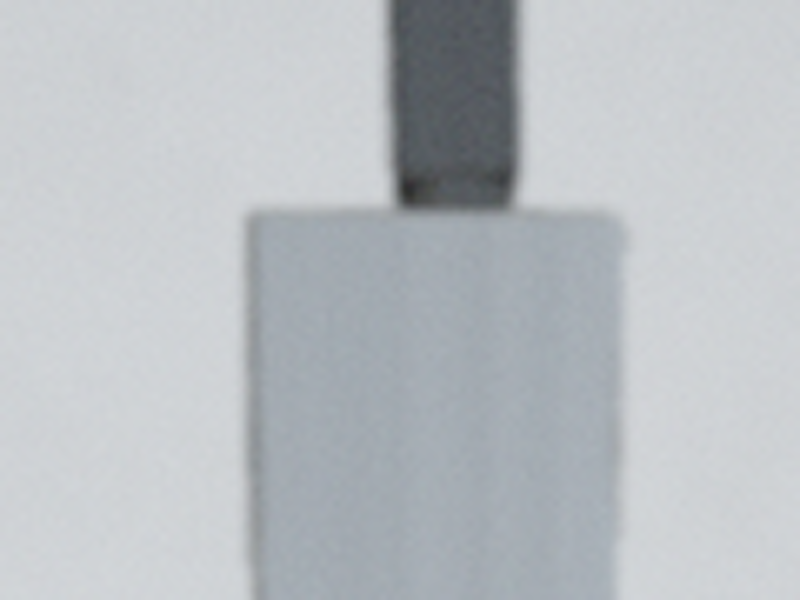

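```bash
python3 - <<'E'
from h import *
np.set_printoptions(precision=4,suppress=True)
p,T,s=tool();d=np.load("pics/w7.npz");c=C("wrist");c["extrinsics"]=d["E"]
f=lambda u,v,z:onz(c,220+u/6.6667,v/6.6667,z)
pts=[f(456.5,180,.1045),f(454,0,.1045)]
zt=p[2]-.0035+.011
m=f(436,212,zt)
n=f((255+615)/2,590,zt)
for q in pts+[m,n]:
    print(q, (T.T@(q-p))*1000)
E
```

```text
[ 0.5651 -0.1717  0.1045] [-131.8855  130.8157    3.6159]
[ 0.5775 -0.1588  0.1045] [-149.7998  130.8037    3.2623]
[ 0.5393 -0.1943  0.2429] [-97.6002  -7.5737   0.931 ]
[ 0.525  -0.2086  0.2429] [-77.3471  -7.5589   0.9114]
```

Call:
jog_arm(
  plan=[
    [[0,0.2,0.007],0],
    [[0,0.38,0.007],0],
    [[0,0.445,0.007],0],
    [[0,0.445,0.007],0],
    [[0,0.445,0.007],0],
    [[0,0.445,0.007],0],
  ],
)

```text
clock: 7.8
eef_pos: [0.473, -0.265, 0.1048]
tool_rot: [-0.729, 1.756, -1.76]
force: [0.0, -1.0, -2.2]
grip_width: 0.2
```

```bash
python3 - <<'E'
from h import *
np.set_printoptions(precision=4,suppress=True)
p,T,s=tool();print(p,T,s["clock"],s["force"])
c=C("wrist");im=manip.camera("wrist");np.savez("pics/w8.npz",im=im,E=c["extrinsics"])
z=np.array([.7074,-.7068]);print("tcp lateral",p[:2]@z, "stub lateral .5211")
cv2.imwrite("pics/w8.png",cv2.resize(im[0:90,220:340],(800,600),interpolation=cv2.INTER_CUBIC))
i=manip.camera("scene");cv2.imwrite("pics/s8.png",cv2.resize(i[150:225,250:350],(800,600),interpolation=cv2.INTER_CUBIC))
E
```

```text
[ 0.473  -0.265   0.1048] [[-0.7059  0.0023  0.7083]
 [-0.7083 -0.0014 -0.7059]
 [-0.0007 -1.      0.0026]] 7.8 [ 0.0006 -0.9545 -2.179 ]
tcp lateral 0.5218955870614991 stub lateral .5211
```

View pics/s8.png

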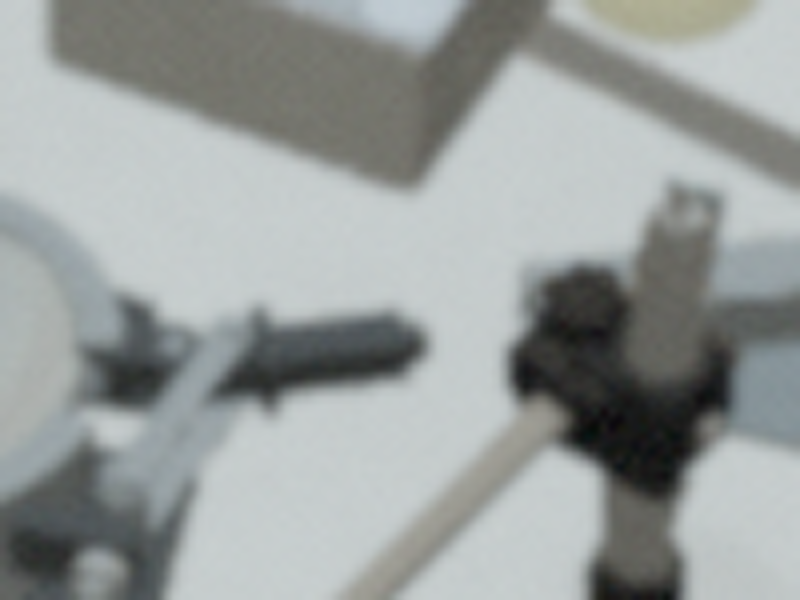

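View pics/w8.png

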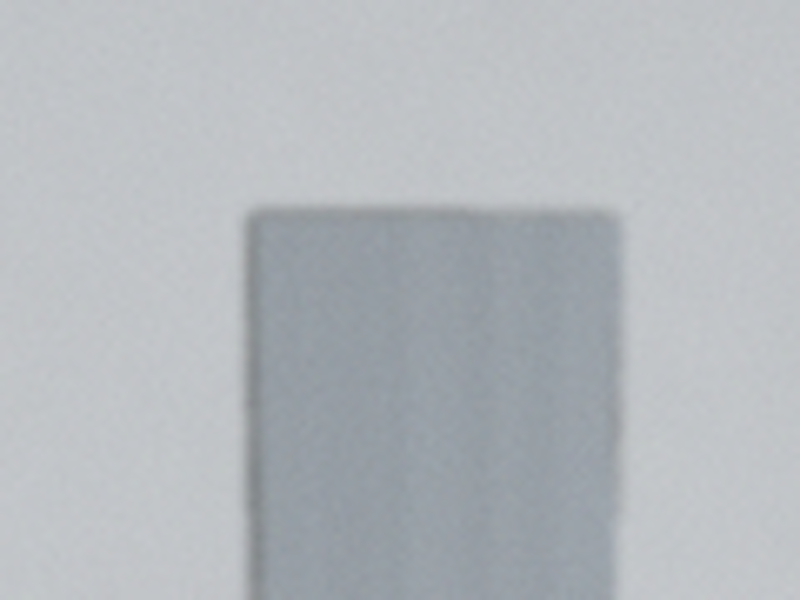

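Call:
jog_arm(
  plan=[
    [[-0.03,0,0],0],
    [[-0.06,0,0],0],
    [[-0.06,0,0],0],
    [[-0.06,0,0],0],
    [[-0.06,0,0],0],
  ],
)

```text
clock: 8.52
eef_pos: [0.4845, -0.2521, 0.1034]
tool_rot: [-0.73, 1.759, -1.759]
force: [-0.5, -0.4, -1.4]
grip_width: 0.202
```

```bash
cat > v.py <<'E'
from h import *
import sys
np.set_printoptions(precision=4,suppress=True)
p,T,s=tool();print(p,s["clock"],"f",s["force"],"fT",T.T@s["force"],"g",s["grip_width"],"tau",s["wrist_torque"])
print("T",T.tolist())
n=sys.argv[1]
c=C("wrist");im=manip.camera("wrist");np.savez(f"pics/{n}.npz",im=im,E=c["extrinsics"],p=p,T=T)
cv2.imwrite(f"pics/{n}.png",cv2.resize(im[0:90,220:340],(800,600),interpolation=cv2.INTER_CUBIC) if len(sys.argv)<3 else cv2.resize(im,(800,600)))
E
python3 v.py w9
```

```text
[ 0.4845 -0.2521  0.1034] 8.525 f [-0.4577 -0.4139 -1.4375] fT [ 0.6158  1.4377 -0.0317] g 0.20212683181653307 tau [-0.0279 -0.013   0.0377]
T [[-0.7061372405004326, -0.00031860133143718494, 0.7080749226399883], [-0.7080749041075503, -0.00018705246072810155, -0.706137306183762], [0.000357423442587268, -0.9999999317522817, -9.350889875854584e-05]]
```

View pics/w9.png

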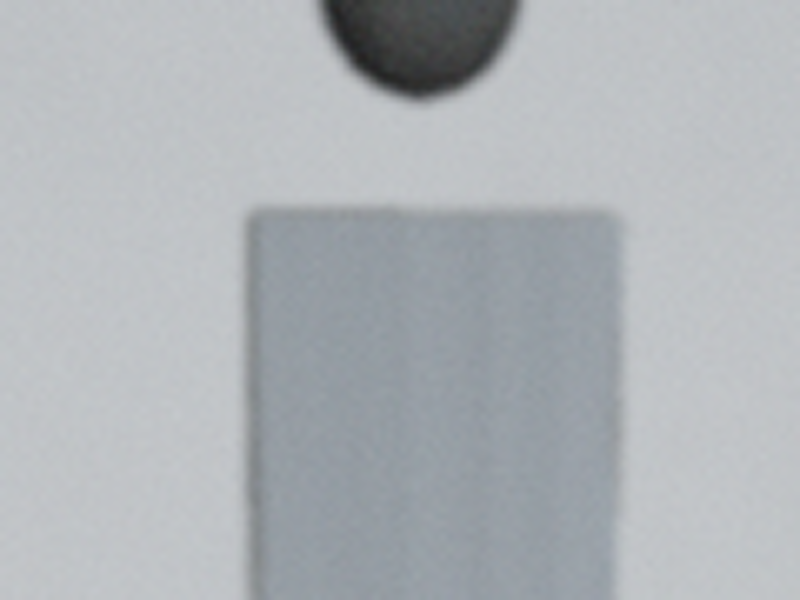

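Call:
jog_arm(
  plan=[
    [[0,0.0097,-0.003],0],
    [[0,0.0097,-0.003],0],
    [[0,0.0097,-0.003],0],
    [[0,0.0097,-0.003],0],
  ],
)

```text
clock: 9.07
eef_pos: [0.4842, -0.2512, 0.1006]
tool_rot: [-0.73, 1.759, -1.759]
force: [-0.3, 0.2, -2.2]
grip_width: 0.206
```

```bash
python3 v.py w10
```

```text
[ 0.4842 -0.2512  0.1006] 9.075 f [-0.2594  0.1527 -2.1885] fT [ 0.075   2.1885 -0.2918] g 0.2055952168001585 tau [ 0.0292 -0.0025 -0.0023]
T [[-0.7059064729490377, 0.00011649318769152428, 0.7083050457804086], [-0.7083050545084961, -6.706222910826676e-05, -0.7059064706180089], [-3.473277971566269e-05, -0.9999999909659973, 0.000129852375275602]]
```

View pics/w10.png

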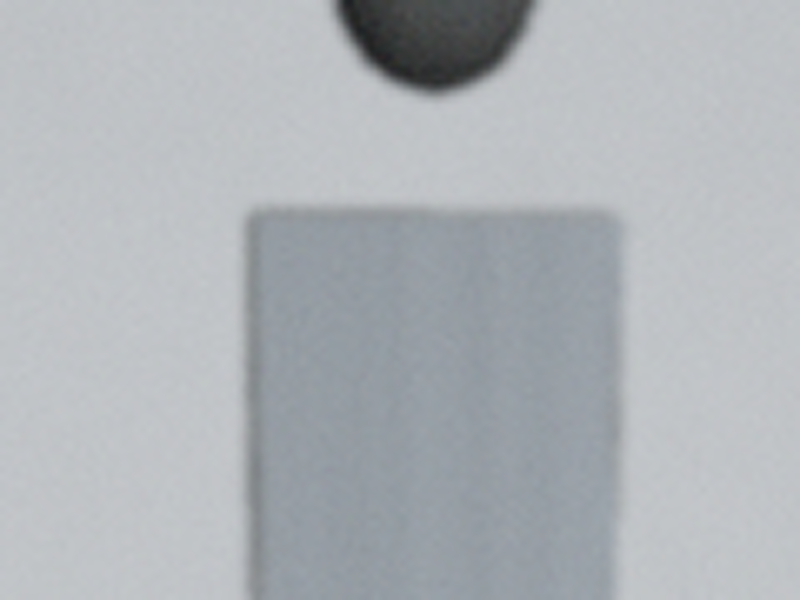

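```bash
python3 - <<'E'
from h import *
d=np.load("pics/w10.npz");c=C("wrist");c["extrinsics"]=d["E"];p,T=d["p"],d["T"]
q=onz(c,220+435/6.6667,92/6.6667,.097);m=onz(c,220+436/6.6667,212/6.6667,p[2]-.0035+.011)
print((T.T@(q-p))*1000,(T.T@(m-p))*1000)
E
```

```text
[-106.84867467    3.65307757    1.06484635] [-97.75606873  -7.49646146   1.10333165]
```

Call:
jog_arm(
  plan=[
    [[-0.02,0,0],0],
    [[-0.035,0,0],0],
    [[-0.05,0,0],0],
    [[-0.065,0,0],0],
    [[-0.065,0,0],0],
    [[-0.065,0,0],0],
  ],
)

```text
clock: 9.88
eef_pos: [0.4978, -0.2375, 0.1006]
tool_rot: [-0.731, 1.759, -1.759]
force: [0.1, 0.5, -2.1]
grip_width: 0.202
```

```bash
python3 v.py w11
```

```text
[ 0.4978 -0.2375  0.1006] 9.875 f [ 0.1063  0.5198 -2.1232] fT [-0.4437  2.1231 -0.2916] g 0.20179107014345687 tau [0.0006 0.038  0.0076]
T [[-0.7059340350570006, -0.0002005194152328027, 0.7082775571342814], [-0.7082775387340469, -0.0001636108714466039, -0.7059340630372807], [0.0002574353938619711, -0.9999999665117228, -2.6524915229961255e-05]]
```

View pics/w11.png

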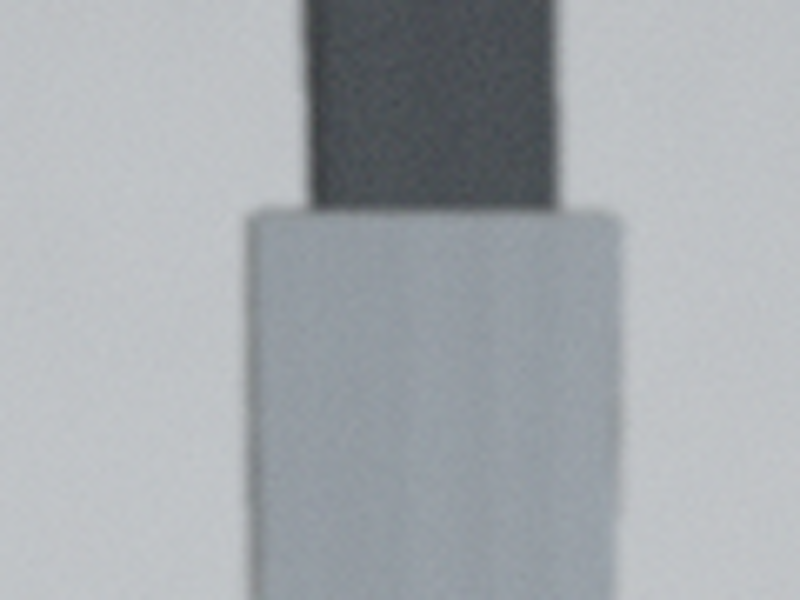

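Call:
jog_arm(
  plan=[
    [[-0.02,0,0],0],
    [[-0.04,0,0],0],
    [[-0.06,0,0],0],
    [[-0.08,0,0],0],
    [[-0.08,0,0],0],
    [[-0.08,0,0],0],
  ],
)

```text
clock: 10.68
eef_pos: [0.5147, -0.2205, 0.1005]
tool_rot: [-0.731, 1.759, -1.759]
force: [-0.9, 0.1, -1.4]
grip_width: 0.205
```

```bash
python3 v.py w12
```

```text
[ 0.5147 -0.2205  0.1005] 10.675 f [-0.858   0.1062 -1.3871] fT [ 0.53    1.3873 -0.6825] g 0.2045909542992166 tau [-0.0337 -0.005   0.0265]
T [[-0.7059232195517168, -0.00030007590165143094, 0.7082883015073678], [-0.7082882823494074, -0.00018423473687302627, -0.7059232785112614], [0.0003423218731544164, -0.9999999380060055, -8.248466634848406e-05]]
```

View pics/w12.png

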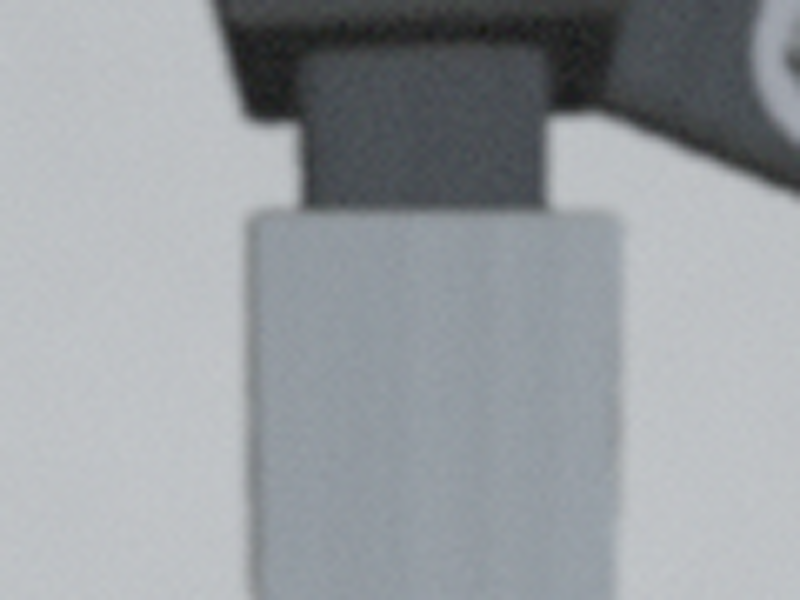

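Call:
jog_arm(
  plan=[
    [[-0.01,0,-0.002],0],
    [[-0.018,0,-0.002],0],
    [[-0.024,0,-0.002],0],
    [[-0.024,0,-0.002],0],
    [[-0.024,0,-0.002],0],
  ],
)

```text
clock: 11.35
eef_pos: [0.5195, -0.2149, 0.1006]
tool_rot: [-0.73, 1.759, -1.759]
force: [-0.3, -0.4, -1.8]
grip_width: 0.205
```

```bash
python3 v.py w13
```

```text
[ 0.5195 -0.2149  0.1006] 11.35 f [-0.3138 -0.437  -1.7812] fT [0.5308 1.7813 0.0862] g 0.20506645890954373 tau [-0.0094  0.0096 -0.0219]
T [[-0.7059123420780249, -7.361038511749518e-05, 0.7082992022326646], [-0.7082991978216651, -7.913589161677448e-05, -0.7059123459061308], [0.00010801436854146473, -0.9999999941595111, 3.724825863540837e-06]]
```

View pics/w13.png

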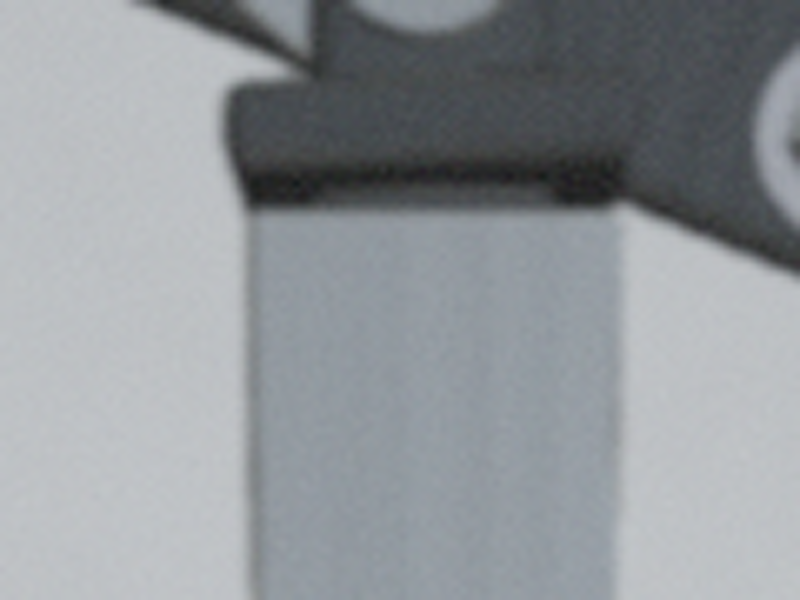

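Call:
jog_arm(
  plan=[
    [[-0.002,0,0],0],
    [[-0.004,0,0],0],
    [[-0.005,0,0],0],
    [[-0.005,0,0],0],
  ],
)

```text
clock: 11.9
eef_pos: [0.5206, -0.2137, 0.1006]
tool_rot: [-0.73, 1.759, -1.759]
force: [0.3, 0.6, -1.3]
grip_width: 0.206
```

```bash
python3 v.py w14
```

```text
[ 0.5206 -0.2137  0.1006] 11.9 f [ 0.2975  0.6095 -1.3331] fT [-0.6417  1.3331 -0.2195] g 0.20627980135139792 tau [-0.0115  0.0365  0.0401]
T [[-0.7057924514434508, 9.949401576681005e-05, 0.7084186654700628], [-0.708418671492677, -4.695353685621462e-05, -0.7057924508493385], [-3.69593633141041e-05, -0.9999999939481532, 0.00010362287035262097]]
```

View pics/w14.png

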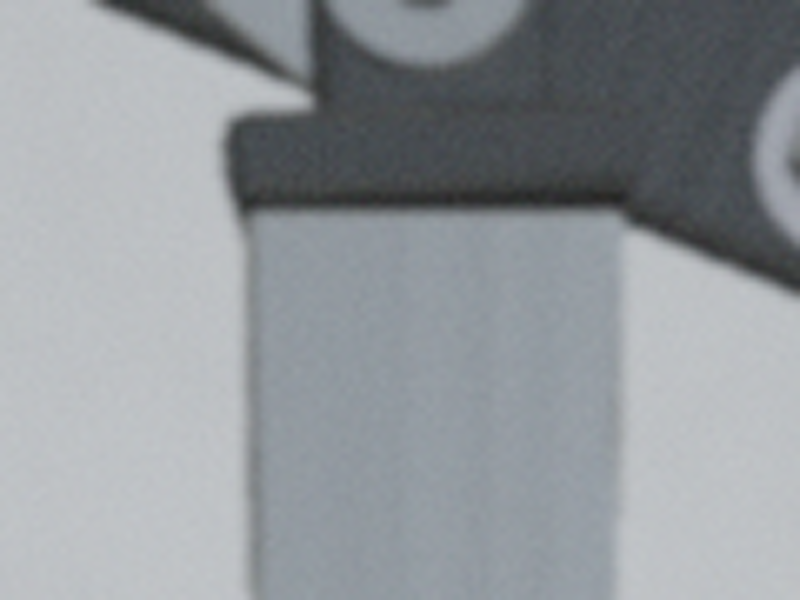

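Call:
jog_arm(
  plan=[
    [[-0.001,0,0],0],
    [[-0.002,0,0],0],
    [[-0.002,0,0],0],
  ],
)

```text
clock: 12.32
eef_pos: [0.5209, -0.2134, 0.1006]
tool_rot: [-0.73, 1.759, -1.759]
force: [-0.4, -0.0, -2.5]
grip_width: 0.203
```

```bash
python3 v.py w15|head -1
```

```text
[ 0.5209 -0.2134  0.1006] 12.325 f [-0.4355 -0.0128 -2.5098] fT [ 0.316   2.5099 -0.2995] g 0.20256151079896528 tau [-0.0513  0.0241  0.0055]
```

Call:
jog_arm(
  plan=[
    [[-0.001,0,0],0],
    [[-0.002,0,0],0],
    [[-0.002,0,0],0],
  ],
)

```text
clock: 12.75
eef_pos: [0.521, -0.2133, 0.1005]
tool_rot: [-0.731, 1.759, -1.759]
force: [-1.5, -2.2, -1.8]
grip_width: 0.206
```

```bash
python3 v.py w16
```

```text
[ 0.521  -0.2133  0.1005] 12.75 f [-1.5369 -2.2356 -1.7579] fT [2.6667 1.7603 0.4905] g 0.20584952619074529 tau [-0.3289  0.3991  0.0895]
T [[-0.7060470078259139, -0.0008141468118749717, 0.708164500596466], [-0.7081643712668648, -0.0004871196057077837, -0.7060474389038567], [0.0009197870837228672, -0.9999995499396277, -0.00023262042508696845]]
```

View pics/w16.png

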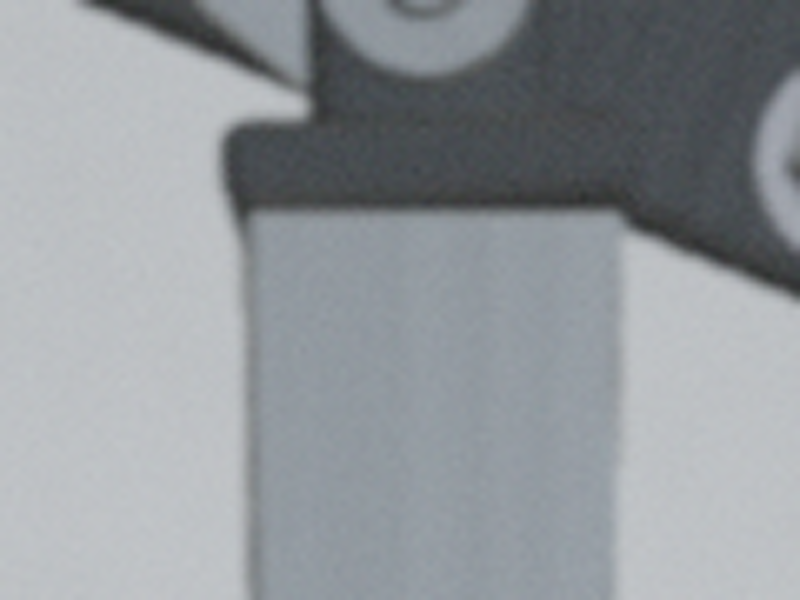

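```bash
python3 - <<'E'
import numpy as np
a,b=127,-1
for f in range(0,90,5):
    t=np.radians(f);x=a*np.cos(t)-b*np.sin(t)-a;z=a*np.sin(t)+b*np.cos(t)-b
    print(f,"%.3f %.3f %.4f"%(x/300,z/300,-f/180))
E
```

```text
0 0.000 0.000 0.0000
5 -0.001 0.037 -0.0278
10 -0.006 0.074 -0.0556
15 -0.014 0.110 -0.0833
20 -0.024 0.145 -0.1111
25 -0.038 0.179 -0.1389
30 -0.055 0.212 -0.1667
35 -0.075 0.243 -0.1944
40 -0.097 0.273 -0.2222
45 -0.122 0.300 -0.2500
50 -0.149 0.325 -0.2778
55 -0.178 0.348 -0.3056
60 -0.209 0.368 -0.3333
65 -0.241 0.386 -0.3611
70 -0.275 0.400 -0.3889
75 -0.311 0.411 -0.4167
80 -0.347 0.420 -0.4444
85 -0.383 0.425 -0.4722
```

Call:
jog_arm(
  plan=[
    [[0.001,0.018,0.018],-0.0139],
    [[0.001,0,0.037],-0.0278],
  ],
)

```text
clock: 13.05
eef_pos: [0.5283, -0.2203, 0.1]
tool_rot: [-0.798, 1.702, -1.698]
force: [-1.0, 1.2, -2.7]
grip_width: 0.201
```

My first row carried a wrong downward entry (0.018); checking that it did no harm before going on.

```bash
python3 v.py w17
```

```text
[ 0.5283 -0.2203  0.1   ] 13.05 f [-0.9735  1.2398 -2.7018] fT [-0.3303  2.7056 -1.5346] g 0.20050583930156854 tau [0.2512 0.5071 0.1479]
T [[-0.6400061137309561, -0.0021043749155778557, 0.7683669344741566], [-0.7683697736669963, 0.0014202422515008084, -0.6400045889107951], [0.0002555424177622112, -0.9999967772538877, -0.0025259018015325874]]
```

View pics/w17.png

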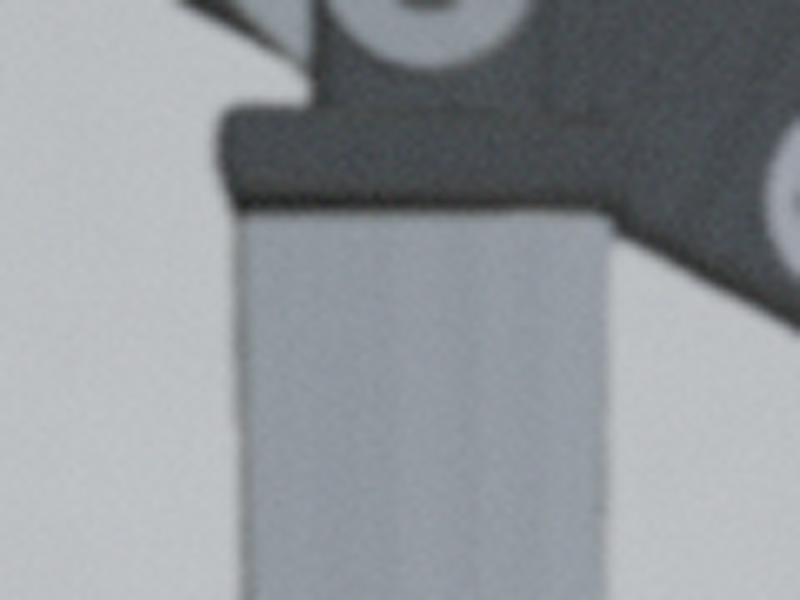

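Call:
jog_arm(
  plan=[
    [[-0.001,0,0.037],-0.0278],
    [[-0.006,0,0.074],-0.0556],
    [[-0.014,0,0.11],-0.0833],
    [[-0.024,0,0.145],-0.1111],
    [[-0.024,0,0.145],-0.1111],
  ],
)

```text
clock: 13.72
eef_pos: [0.5642, -0.2412, 0.0989]
tool_rot: [-1.03, 1.467, -1.454]
force: [-6.6, 2.8, -0.7]
grip_width: 0.204
```

```bash
python3 v.py w18
```

```text
[ 0.5642 -0.2412  0.0989] 13.725 f [-6.6242  2.7609 -0.693 ] fT [-0.3487  0.7557 -7.1617] g 0.2041286121525564 tau [0.7044 1.5396 0.1987]
T [[-0.3393320923362836, -0.007891733124008149, 0.940633537387956], [-0.9406662271212614, 0.0037858381453845236, -0.33931212265845795], [-0.0008833256089100794, -0.9999616932552149, -0.008708143202328461]]
```

View pics/w18.png

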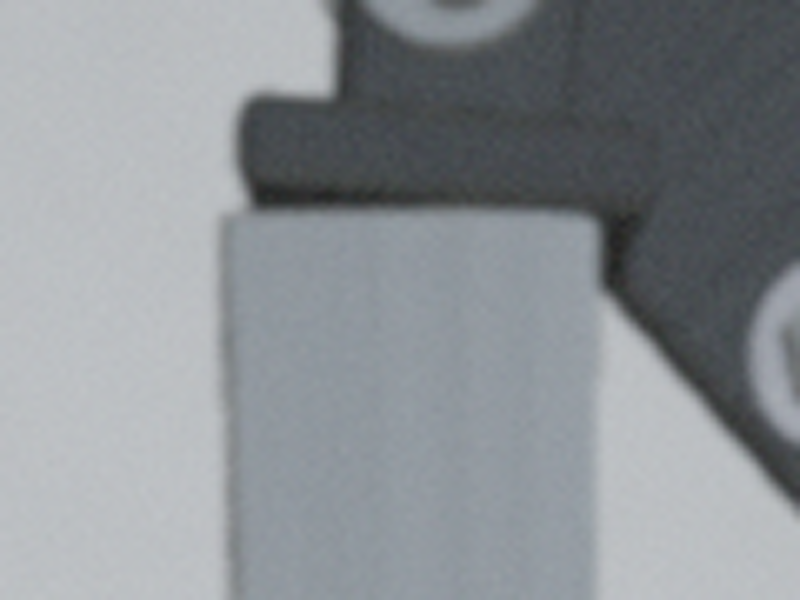

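Call:
jog_arm(
  plan=[
    [[-0.002,-0.002,0.037],-0.0278],
    [[-0.008,-0.003,0.074],-0.0556],
    [[-0.016,-0.003,0.11],-0.0833],
    [[-0.026,-0.003,0.145],-0.1111],
    [[-0.026,-0.003,0.145],-0.1111],
  ],
)

```text
clock: 14.4
eef_pos: [0.6072, -0.2492, 0.0994]
tool_rot: [-1.215, 1.215, -1.201]
force: [-7.9, 1.7, -3.0]
grip_width: 0.199
```

```bash
python3 v.py w19
```

```text
[ 0.6072 -0.2492  0.0994] 14.4 f [-7.942   1.7437 -3.0398] fT [-1.7566  3.1184 -7.9087] g 0.19918055860189016 tau [0.4465 1.682  0.21  ]
T [[0.002776627649557245, -0.009249352875411843, 0.9999533688179076], [-0.999991561996102, 0.003001785923697403, 0.0028044995747573687], [-0.003027585753077322, -0.9999527182585459, -0.009240939987542385]]
```

View pics/w19.png

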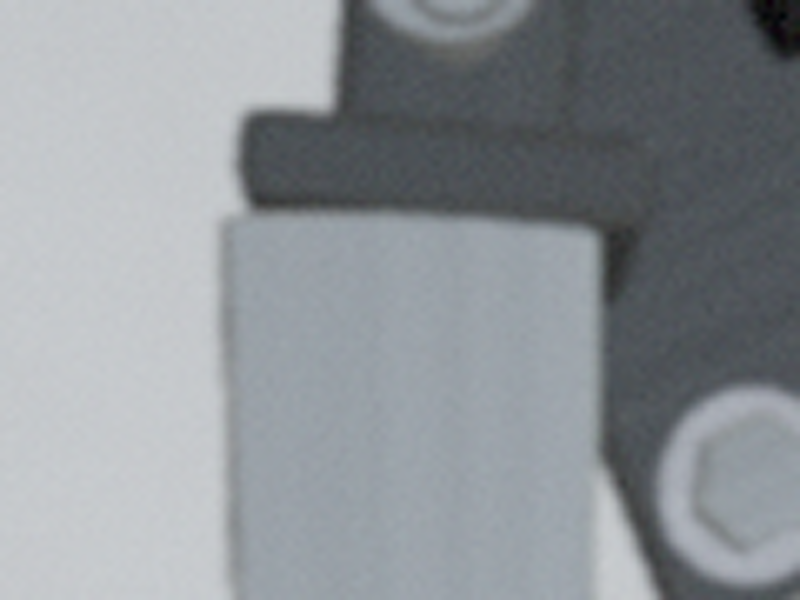

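Call:
jog_arm(
  plan=[
    [[-0.001,0,0.03],-0.0222],
    [[-0.004,0,0.059],-0.0444],
    [[-0.009,0,0.088],-0.0667],
    [[-0.014,0,0.11],-0.0833],
    [[-0.014,0,0.11],-0.0833],
  ],
)

```text
clock: 15.08
eef_pos: [0.6409, -0.2451, 0.0996]
tool_rot: [-1.326, 1.018, -1.006]
force: [-6.3, 2.0, -2.6]
grip_width: 0.205
```

```bash
python3 v.py w20
```

```text
[ 0.6409 -0.2451  0.0996] 15.075 f [-6.2636  1.9934 -2.564 ] fT [-3.5528  2.6146 -5.5065] g 0.20492260830345863 tau [0.3156 1.3504 0.3359]
T [[0.26170329013402766, -0.007407257078183682, 0.9651199513405586], [-0.9651400210316688, 0.0021523428630189634, 0.261725251405342], [-0.004015935260236747, -0.9999702495388437, -0.006585765043476577]]
```

View pics/w20.png

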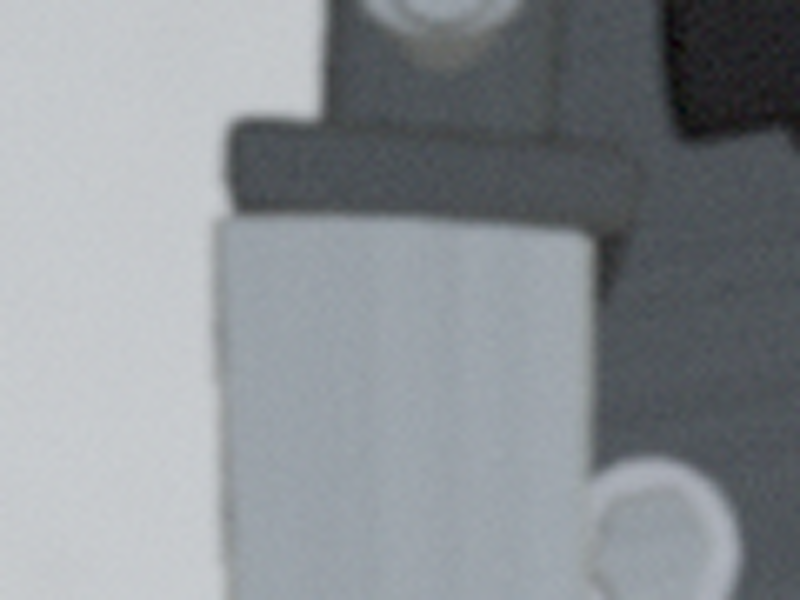

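Call:
jog_arm(
  plan=[
    [[-0.001,0,0.015],-0.0111],
    [[-0.002,0,0.03],-0.0222],
    [[-0.004,0,0.044],-0.0333],
    [[-0.004,0,0.044],-0.0333],
  ],
)

```text
clock: 15.62
eef_pos: [0.6546, -0.2413, 0.1003]
tool_rot: [-1.362, 0.937, -0.931]
force: [-3.1, 0.7, -3.6]
grip_width: 0.206
```

```bash
python3 v.py w21
```

```text
[ 0.6546 -0.2413  0.1003] 15.625 f [-3.0584  0.6812 -3.565 ] fT [-1.7277  3.5768 -2.5979] g 0.2062302957251218 tau [0.0669 0.8294 0.2307]
T [[0.35977256403400887, -0.0036152742070614807, 0.9330330283332968], [-0.9330371216866551, 0.0011038281179389098, 0.35977841947255296], [-0.002330605731816482, -0.9999928556524261, -0.0029760579680209176]]
```

Call:
jog_arm(
  plan=[
    [[0,0,0.012],-0.008],
    [[-0.001,0,0.022],-0.0167],
    [[-0.001,0,0.022],-0.0167],
  ],
)

```text
clock: 16.05
eef_pos: [0.6636, -0.2393, 0.1022]
tool_rot: [-1.378, 0.891, -0.896]
force: [-1.6, -0.7, -1.4]
grip_width: 0.202
```

```bash
python3 v.py w22
```

```text
[ 0.6636 -0.2393  0.1022] 16.05 f [-1.5593 -0.6693 -1.4488] fT [-0.0277  1.4436 -1.7011] g 0.2016804812959847 tau [-0.0786  0.0432  0.0331]
T [[0.40826146777711314, 0.0033814750562431994, 0.9128587730612666], [-0.9128638450671065, -0.0001029897472654695, 0.4082641176522982], [0.0014745500245270105, -0.9999942774934044, 0.003044779576456047]]
```

View pics/w22.png

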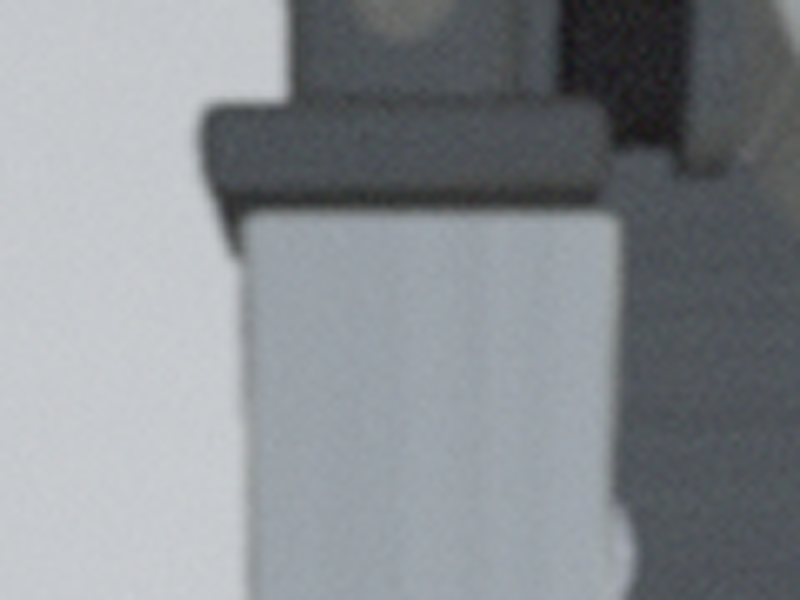

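Call:
jog_arm(
  plan=[
    [[-0.002,0.004,0.008],-0.006],
    [[-0.003,0.004,0.015],-0.0111],
    [[-0.003,0.004,0.015],-0.0111],
  ],
)

```text
clock: 16.48
eef_pos: [0.6668, -0.2357, 0.1006]
tool_rot: [-1.389, 0.866, -0.868]
force: [1.4, 1.8, -1.7]
grip_width: 0.198
```

```bash
python3 v.py w23
```

```text
[ 0.6668 -0.2357  0.1006] 16.475 f [ 1.3775  1.8447 -1.6729] fT [-1.05    1.6781  2.0446] g 0.197685970792013 tau [ 0.3275 -0.4138 -0.1763]
T [[0.4400570839036376, 0.0021085051980553327, 0.8979673251917673], [-0.8979697793665213, 0.0012510886976602187, 0.44005534892955467], [-0.00019557778076556565, -0.9999969944869338, 0.002443924391488106]]
```

View pics/w23.png

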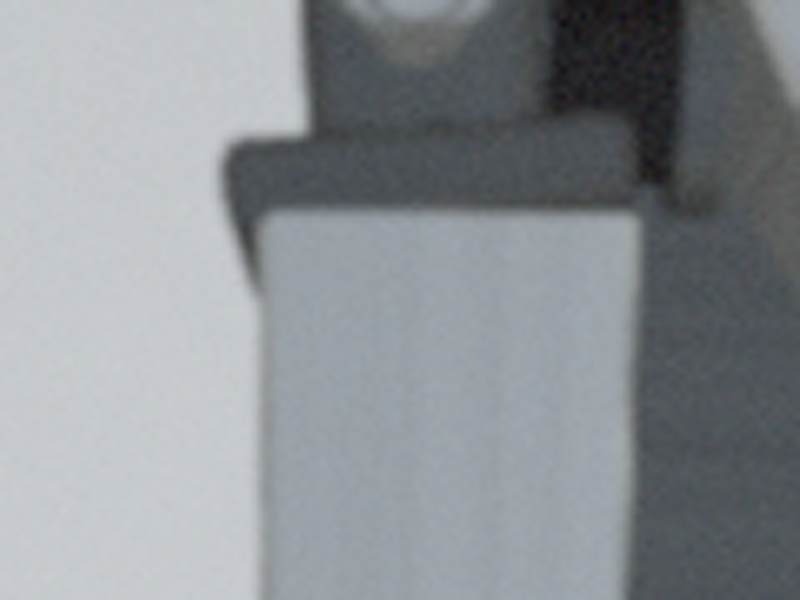

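Call:
jog_arm(
  plan=[
    [[0,0,0.008],-0.006],
    [[0,0,0.015],-0.0111],
    [[0,0,0.015],-0.0111],
  ],
)

```text
clock: 16.9
eef_pos: [0.6707, -0.2336, 0.1005]
tool_rot: [-1.4, 0.84, -0.841]
force: [3.5, 3.2, -1.7]
grip_width: 0.205
```

```bash
python3 v.py w24
```

```text
[ 0.6707 -0.2336  0.1005] 16.9 f [ 3.4517  3.2239 -1.6743] fT [-1.2151  1.684   4.5606] g 0.20488186077380321 tau [ 0.6795 -0.6736 -0.2725]
T [[0.47145495673524485, 0.0015798482532967673, 0.8818887275894078], [-0.8818900436177244, 0.001318580242519185, 0.47145329812620024], [-0.0004180163827440242, -0.9999978827105787, 0.0020149036361981065]]
```

Call:
jog_arm(
  plan=[
    [[0,0,0.008],-0.006],
    [[0,0,0.015],-0.0111],
    [[0,0,0.015],-0.0111],
  ],
)

```text
clock: 17.32
eef_pos: [0.6737, -0.2323, 0.1002]
tool_rot: [-1.413, 0.814, -0.814]
force: [2.4, 3.2, -2.2]
grip_width: 0.201
```

```bash
python3 v.py w25
```

```text
[ 0.6737 -0.2323  0.1002] 17.325 f [ 2.4159  3.2413 -2.2428] fT [-1.591   2.2423  3.7167] g 0.20083444575927265 tau [ 0.7625 -0.4404 -0.2352]
T [[0.5016565064757793, -0.0005121488497344395, 0.8650667530393665], [-0.8650667877227152, 0.00022292303061083318, 0.5016566585668183], [-0.00044976618291486803, -0.9999998440044269, -0.00033121217152637383]]
```

View pics/w25.png

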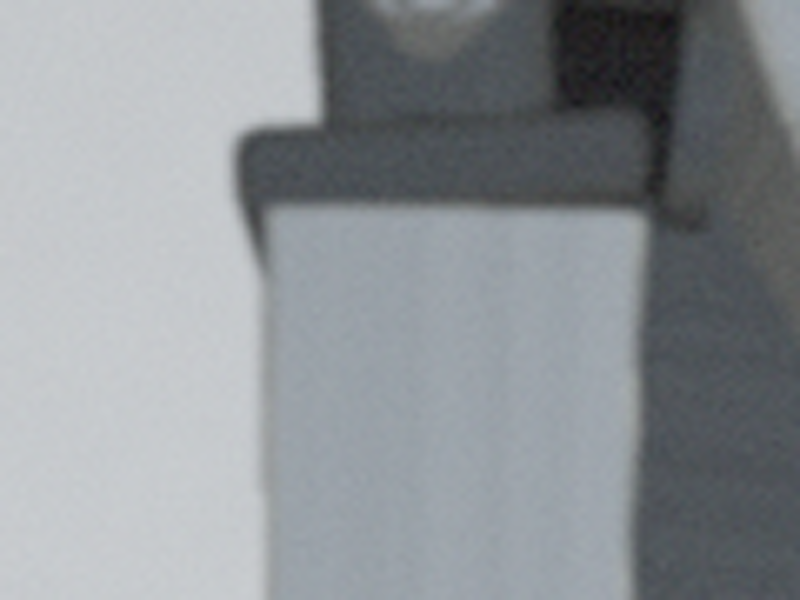

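Call:
jog_arm(
  plan=[
    [[0,0,0.006],-0.004],
    [[0,0,0.011],-0.008],
    [[0,0,0.011],-0.008],
  ],
)

```text
clock: 17.75
eef_pos: [0.6764, -0.2318, 0.1002]
tool_rot: [-1.422, 0.795, -0.795]
force: [0.4, 0.7, -1.2]
grip_width: 0.205
```

```bash
python3 v.py w26|head -1
```

```text
[ 0.6764 -0.2318  0.1002] 17.75 f [ 0.3693  0.681  -1.218 ] fT [-0.3882  1.2169  0.6723] g 0.20513759779519333 tau [ 0.2277 -0.1612 -0.073 ]
```

Call:
jog_arm(
  plan=[
    [[0,0,0.006],-0.004],
    [[0,0,0.011],-0.008],
    [[0,0,0.011],-0.008],
  ],
)

```text
clock: 18.18
eef_pos: [0.6794, -0.2294, 0.1002]
tool_rot: [-1.428, 0.776, -0.775]
force: [0.4, -0.1, -2.2]
grip_width: 0.201
```

```bash
python3 v.py w27
```

```text
[ 0.6794 -0.2294  0.1002] 18.175 f [ 0.3999 -0.1465 -2.2336] fT [0.3405 2.2335 0.2569] g 0.20068218130488086 tau [ 0.0447 -0.0034 -0.0038]
T [[0.5443653783219758, -0.0004341984217043904, 0.8388481068442029], [-0.8388482184888642, -0.0003234504885487599, 0.5443652833510239], [3.496328311530794e-05, -0.9999998534257454, -0.0005403018200846876]]
```

View pics/w27.png

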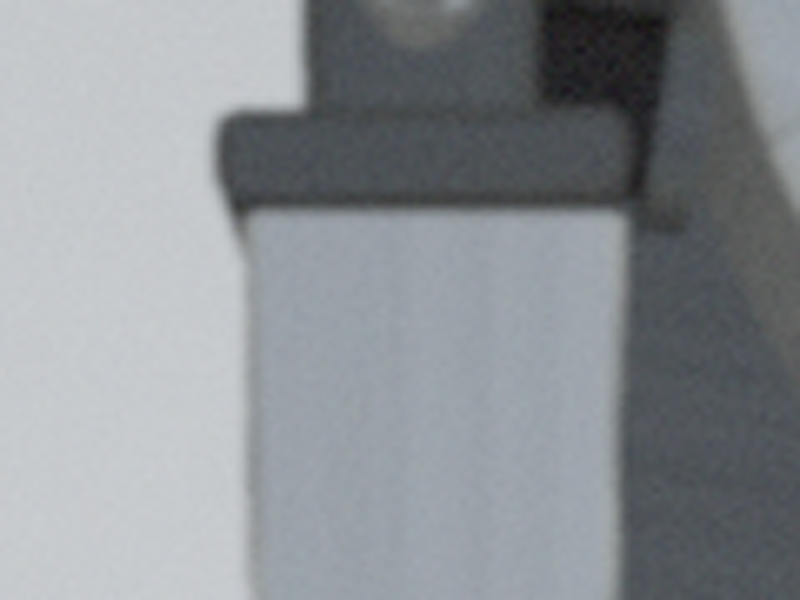

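Call:
jog_arm(
  plan=[
    [[-0.001,0,0.006],-0.004],
    [[-0.001,0,0.011],-0.008],
    [[-0.001,0,0.011],-0.008],
  ],
)

```text
clock: 18.6
eef_pos: [0.682, -0.2272, 0.1002]
tool_rot: [-1.436, 0.757, -0.756]
force: [-0.4, 0.2, -1.1]
grip_width: 0.207
```

```bash
python3 v.py w28|head -1
```

```text
[ 0.682  -0.2272  0.1002] 18.6 f [-0.3808  0.2486 -1.1062] fT [-0.4202  1.1063 -0.173 ] g 0.20715400922765312 tau [-0.0202  0.094   0.0398]
```

Call:
jog_arm(
  plan=[
    [[0,0,0.006],-0.004],
    [[0,0,0.01],-0.008],
    [[0,0,0.01],-0.008],
  ],
)

```text
clock: 19.02
eef_pos: [0.684, -0.2256, 0.1]
tool_rot: [-1.443, 0.738, -0.736]
force: [-2.8, -0.6, -1.7]
grip_width: 0.207
```

```bash
python3 v.py w29
```

```text
[ 0.684  -0.2256  0.1   ] 19.025 f [-2.8074 -0.5904 -1.6823] fT [-1.1654  1.6866 -2.6186] g 0.2071617344118657 tau [-0.1841  0.6357  0.1752]
T [[0.5859023779637708, -0.001470216346975084, 0.8103803069919036], [-0.8103814200569415, -0.00032512066968870545, 0.5859025928625382], [-0.000597932181649885, -0.999998866379579, -0.001381924984548366]]
```

View pics/w29.png

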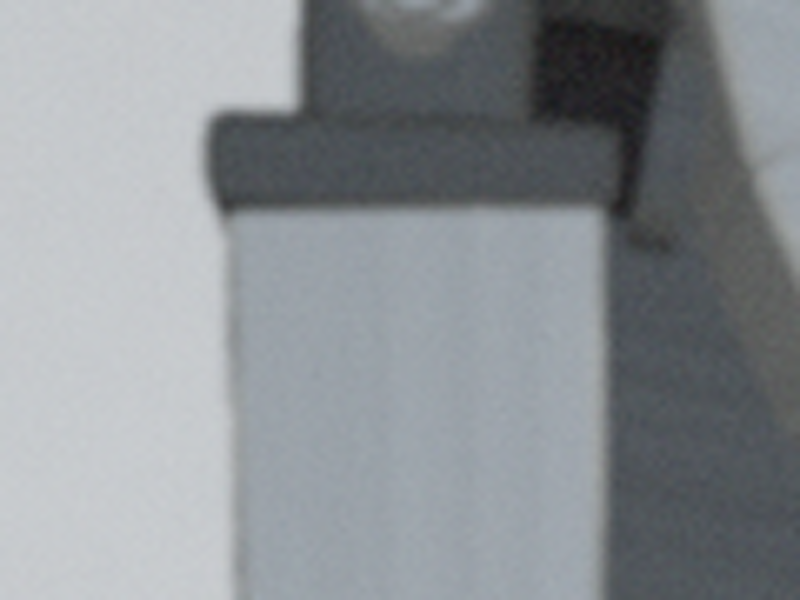

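Call:
jog_arm(
  plan=[
    [[0,0,0.003],-0.006],
    [[0,0,0.006],-0.012],
    [[0,0,0.006],-0.012],
  ],
)

```text
clock: 19.45
eef_pos: [0.686, -0.2242, 0.1002]
tool_rot: [-1.452, 0.708, -0.707]
force: [-2.7, -0.1, -2.1]
grip_width: 0.203
```

```bash
python3 v.py w30|head -1
```

```text
[ 0.686  -0.2242  0.1002] 19.45 f [-2.6547 -0.1307 -2.13  ] fT [-1.532   2.1308 -2.1712] g 0.20260929771232628 tau [-0.0856  0.7103  0.1188]
```

Call:
jog_arm(
  plan=[
    [[0,0,0.004],-0.006],
    [[0,0,0.01],-0.012],
    [[0,0,0.01],-0.012],
  ],
)

```text
clock: 19.88
eef_pos: [0.6883, -0.2228, 0.1002]
tool_rot: [-1.462, 0.68, -0.679]
force: [-3.1, -1.5, -1.2]
grip_width: 0.202
```

```bash
python3 v.py w31
```

```text
[ 0.6883 -0.2228  0.1002] 19.875 f [-3.1403 -1.5398 -1.181 ] fT [-0.8483  1.1832 -3.3923] g 0.20197338106227314 tau [-0.1586  0.8686 -0.0051]
T [[0.6449283709854015, -0.0005669734629205059, 0.7642428114409769], [-0.7642430053552844, -0.0002713041559436191, 0.6449283333515266], [-0.000158314999601894, -0.999999802467554, -0.0006082772505933698]]
```

View pics/w31.png

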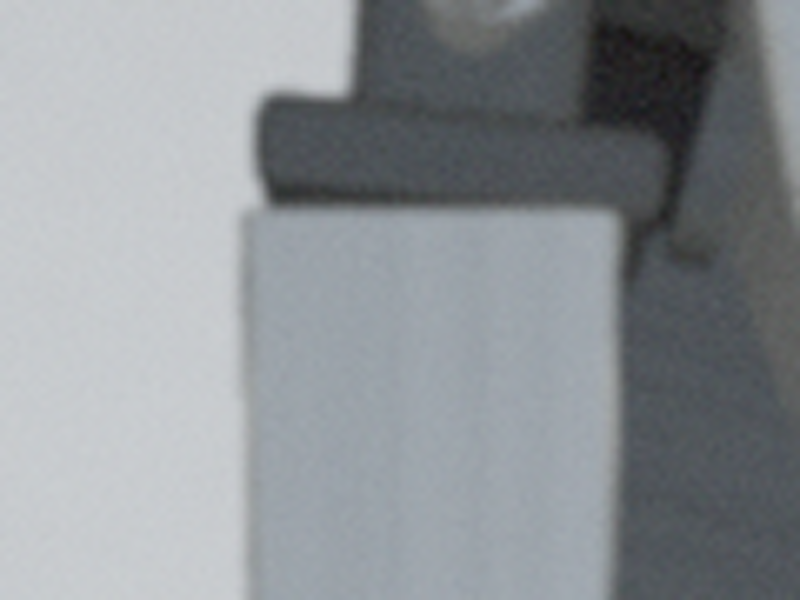

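Call:
jog_arm(
  plan=[
    [[0,0,0.004],-0.003],
    [[0,0,0.008],-0.006],
    [[0,0,0.008],-0.006],
  ],
)

```text
clock: 20.3
eef_pos: [0.6897, -0.2216, 0.1001]
tool_rot: [-1.468, 0.666, -0.664]
force: [-5.6, -1.5, -2.4]
grip_width: 0.207
```

```bash
python3 v.py w32|head -1
```

```text
[ 0.6897 -0.2216  0.1001] 20.3 f [-5.6495 -1.4889 -2.4452] fT [-2.6037  2.4544 -5.2258] g 0.20703192707930013 tau [-0.4306  1.0811 -0.0713]
```

Call:
jog_arm(
  plan=[
    [[0,0,0.004],-0.002],
    [[0,0,0.008],-0.004],
    [[0,0,0.012],-0.005],
    [[0,0,0.012],-0.005],
  ],
)

```text
clock: 20.85
eef_pos: [0.6913, -0.2203, 0.0997]
tool_rot: [-1.474, 0.656, -0.651]
force: [-7.1, -2.6, -1.8]
grip_width: 0.199
```

```bash
python3 v.py w33|head -1
```

```text
[ 0.6913 -0.2203  0.0997] 20.85 f [-7.1002 -2.558  -1.8245] fT [-2.8604  1.8587 -6.9748] g 0.19929827613751963 tau [-0.6643  1.6028 -0.0322]
```

Call:
jog_arm(
  plan=[
    [[0,0,0.005],-0.002],
    [[0,0,0.01],-0.004],
    [[0,0,0.016],-0.006],
    [[0,0,0.016],-0.006],
  ],
)

```text
clock: 21.4
eef_pos: [0.6933, -0.2186, 0.0991]
tool_rot: [-1.482, 0.644, -0.635]
force: [-10.0, -5.1, -1.4]
grip_width: 0.203
```

```bash
python3 v.py w34|head -1
```

```text
[ 0.6933 -0.2186  0.0991] 21.4 f [-9.9506 -5.0543 -1.3535] fT [ -3.1128   1.4513 -10.705 ] g 0.20272304473588643 tau [-1.1133  2.2522  0.0514]
```

Call:
jog_arm(
  plan=[
    [[0,0,0.003],-0.002],
    [[0,0,0.007],-0.004],
    [[0,0,0.007],-0.004],
    [[0,0,0.007],-0.004],
    [[0,0,0.007],-0.004],
    [[0,0,0.007],-0.004],
  ],
)

```text
clock: 22.2
eef_pos: [0.6942, -0.2179, 0.099]
tool_rot: [-1.486, 0.636, -0.626]
force: [-11.0, -5.5, -0.6]
grip_width: 0.201
```

```bash
python3 v.py w35
```

```text
[ 0.6942 -0.2179  0.099 ] 22.2 f [-11.0121  -5.4704  -0.6022] fT [ -3.6748   0.7277 -11.7269] g 0.20128363656062281 tau [-1.204   2.4591  0.0092]
T [[0.692308267215067, -0.008891488528818159, 0.7215470910324655], [-0.7215974714000265, -0.005037965149013446, 0.6922945241559008], [-0.002520399722102218, -0.9999477788059229, -0.009903900561980872]]
```

View pics/w35.png

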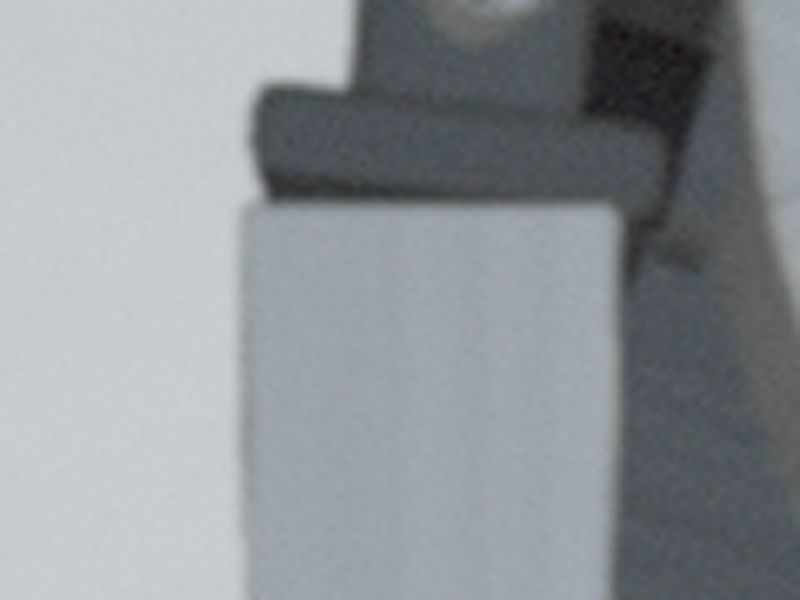

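Call:
jog_arm(
  plan=[
    [[0,0,-0.012],0.006],
    [[-0.001,0,-0.03],0.018],
    [[-0.003,0,-0.05],0.036],
    [[-0.006,0,-0.072],0.056],
    [[-0.006,0,-0.072],0.056],
    [[-0.006,0,-0.072],0.056],
  ],
)

```text
clock: 23.0
eef_pos: [0.6823, -0.2277, 0.1008]
tool_rot: [-1.432, 0.761, -0.764]
force: [-0.7, -1.3, -1.5]
grip_width: 0.202
```

```bash
python3 v.py w36
```

```text
[ 0.6823 -0.2277  0.1008] 23.0 f [-0.6854 -1.2636 -1.5085] fT [ 0.6628  1.5076 -1.2767] g 0.2020939360173785 tau [-0.3869  0.2572  0.1033]
T [[0.5584738418329779, 0.002291759648926417, 0.8295189665257965], [-0.8295203248207943, -0.0005446306003190626, 0.5584762609876206], [0.0017316747725297232, -0.9999972256037617, 0.0015968992646486768]]
```

View pics/w36.png

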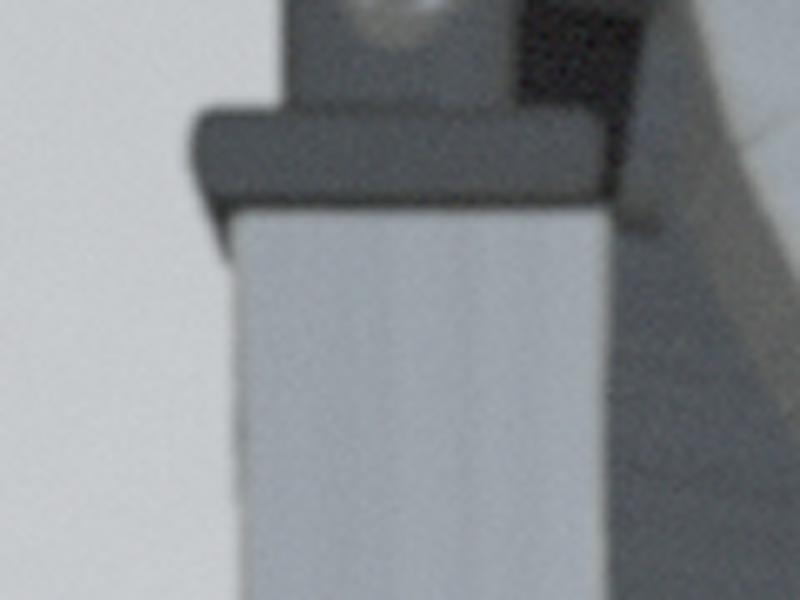

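Call:
jog_arm(
  plan=[
    [[0.003,0,-0.003],0],
    [[0.01,0,-0.003],0],
    [[0.01,0,-0.003],0],
    [[0.01,0,-0.003],0],
  ],
)

```text
clock: 23.55
eef_pos: [0.6825, -0.2303, 0.1004]
tool_rot: [-1.432, 0.763, -0.764]
force: [-0.9, 0.6, -2.3]
grip_width: 0.206
```

```bash
python3 v.py w37
```

```text
[ 0.6825 -0.2303  0.1004] 23.55 f [-0.9099  0.5994 -2.3305] fT [-1.0047  2.3302 -0.423 ] g 0.20559189354974064 tau [0.0364 0.0073 0.0354]
T [[0.5574765632307825, 0.000589968698694987, 0.8301924676756167], [-0.830192676123285, 0.00044948805047900775, 0.5574763837793947], [-4.426797712636654e-05, -0.9999997249486757, 0.0007403667463929398]]
```

View pics/w37.png

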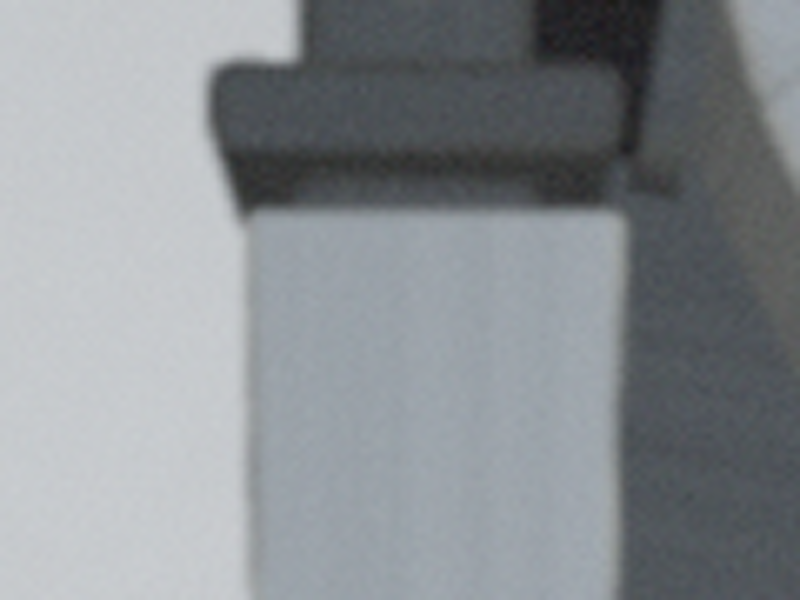

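Call:
jog_arm(
  plan=[
    [[0.01,0,-0.003],0],
    [[0.025,0,-0.003],0],
    [[0.04,0,-0.003],0],
    [[0.04,0,-0.003],0],
    [[0.04,0,-0.003],0],
  ],
)

```text
clock: 24.22
eef_pos: [0.6881, -0.241, 0.1003]
tool_rot: [-1.432, 0.764, -0.764]
force: [0.8, 1.0, -1.7]
grip_width: 0.2
```

```bash
python3 v.py w38
```

```text
[ 0.6881 -0.241   0.1003] 24.225 f [ 0.8486  0.9604 -1.6781] fT [-0.3241  1.6783  1.2398] g 0.20028740730024097 tau [0.0503 0.0526 0.0263]
T [[0.5573147288411175, -6.814652250847208e-05, 0.8303013238414133], [-0.8303012971372685, 0.00022082988961702466, 0.5573147290412568], [-0.0002213344104197157, -0.9999999732951055, 6.648960401778314e-05]]
```

View pics/w38.png

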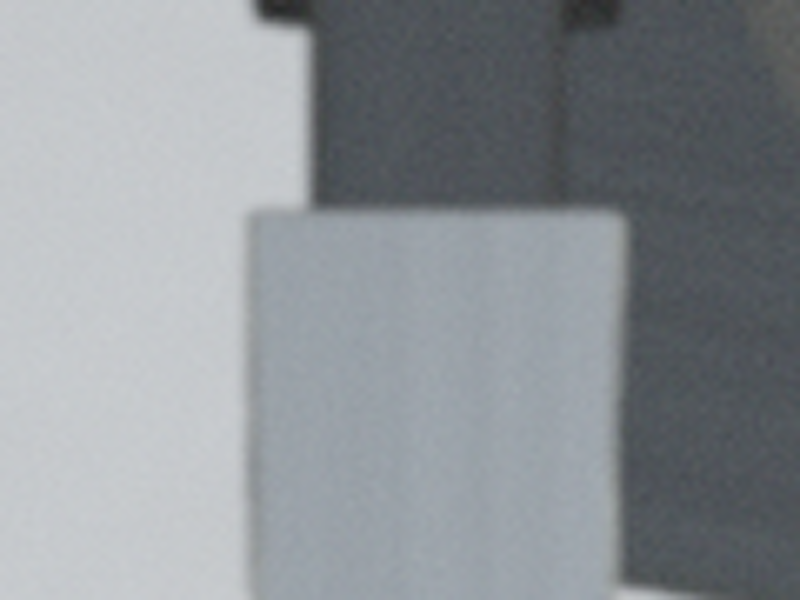

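```bash
python3 - <<'E'
from h import *
t=C("top")
for u,v in [(423,97),(424,140),(426,188)]: print(onz(t,u,v,0.0),onz(t,u,v,.1))
im=manip.camera("top");cv2.imwrite("pics/t2.png",cv2.resize(im[20:220,250:516],(798,600)))
E
```

```text
[ 8.54030368e-01 -4.10667543e-01  1.11022302e-16] [ 0.80753788 -0.37395185  0.1       ]
[ 0.74488382 -0.40743749  0.        ] [ 0.70988336 -0.37106189  0.1       ]
[ 0.62717371 -0.40604301  0.        ] [ 0.60456693 -0.36981424  0.1       ]
```

View pics/t2.png

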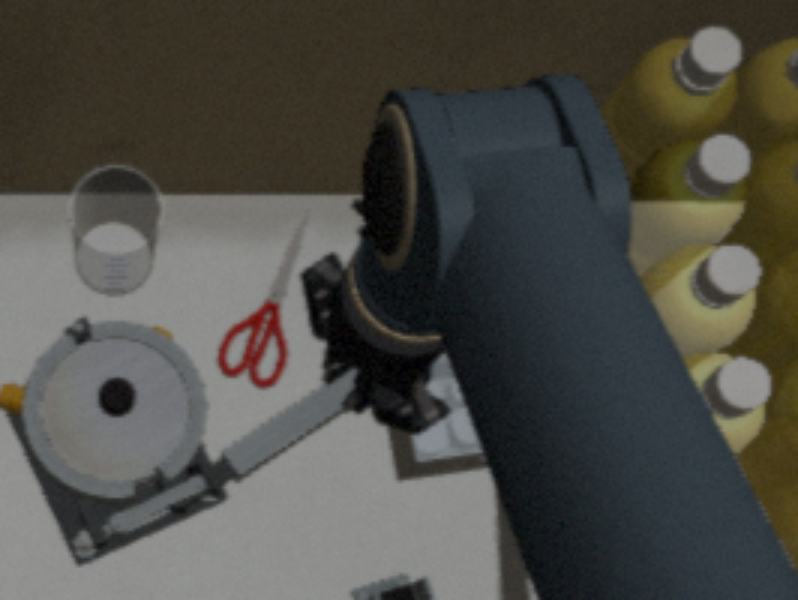

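Call:
jog_arm(
  plan=[
    [[0.02,0,0],0],
    [[0.04,0,0],0],
    [[0.06,0,0],0],
    [[0.08,0,0],0],
    [[0.1,0,0],0],
    [[0.12,0,0],0],
    [[0.13,0,0],0],
    [[0.13,0,0],0],
  ],
)

```text
clock: 25.32
eef_pos: [0.7099, -0.2737, 0.1002]
tool_rot: [-1.432, 0.764, -0.764]
force: [-0.1, -1.0, -1.2]
grip_width: 0.203
```

```bash
python3 v.py w39
```

```text
[ 0.7099 -0.2737  0.1002] 25.325 f [-0.0989 -1.0416 -1.1715] fT [ 0.8099  1.1716 -0.6623] g 0.2030103470923581 tau [ 0.0034 -0.0455 -0.0469]
T [[0.5570683220290383, -3.9886409426426184e-05, 0.8304666657975057], [-0.8304666665910849, -4.6645380466725506e-05, 0.557068320321036], [1.651797848828407e-05, -0.9999999981166414, -5.910899730576791e-05]]
```

View pics/w39.png

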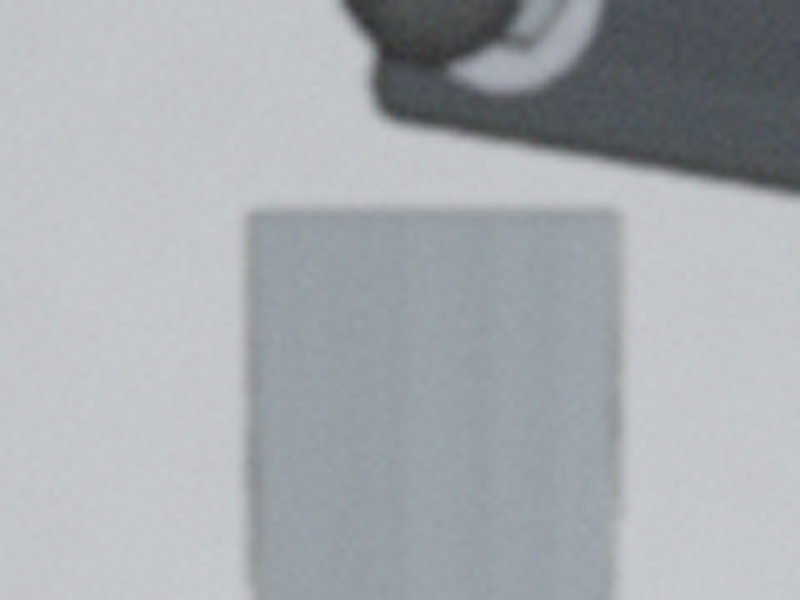

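Call:
jog_arm(
  plan=[
    [[0.02,-0.1,0],0],
    [[0.02,-0.25,0],0],
    [[0.0,-0.33,0],0],
    [[-0.1,-0.33,-0.1],0],
    [[-0.25,-0.33,-0.2],0],
    [[-0.427,-0.33,-0.315],0.05],
    [[-0.427,-0.33,-0.315],0.1],
    [[-0.427,-0.33,-0.315],0.15],
    [[-0.427,-0.33,-0.315],0.2],
    [[-0.427,-0.33,-0.315],0.25],
  ],
)

```text
clock: 26.62
eef_pos: [0.5592, -0.2189, 0.1991]
tool_rot: [-1.109, 1.355, -1.354]
force: [0.3, -0.4, -1.5]
grip_width: 0.203
```

```bash
python3 v.py w40 full
```

```text
[ 0.5592 -0.2189  0.1991] 26.625 f [ 0.2537 -0.3984 -1.5484] fT [0.3404 1.5482 0.3287] g 0.2026464095015301 tau [ 0.0428 -0.0016  0.0311]
T [[-0.19729118825136277, -0.0009486225373072088, 0.9803444737201544], [-0.9803449282442184, 9.574037508411348e-05, -0.19729118708046328], [9.329631885102163e-05, -0.9999995454744277, -0.000948866025631212]]
```

View pics/w40.png

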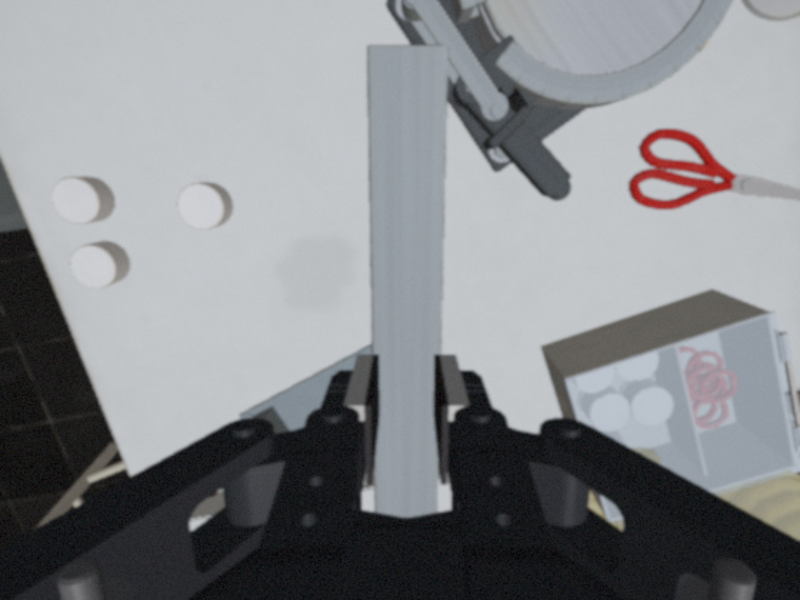

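Call:
jog_arm(
  plan=[
    [[0,0,0],0.05],
    [[0,0,0],0.1],
    [[0,0,0],0.15],
    [[0.08,0,-0.04],0.2],
    [[0.16,0,-0.08],0.25],
    [[0.25,0,-0.12],0.3],
    [[0.34,0.1,-0.17],0.336],
    [[0.34,0.2,-0.17],0.336],
    [[0.34,0.23,-0.17],0.336],
    [[0.34,0.23,-0.17],0.336],
    [[0.34,0.23,-0.17],0.336],
  ],
)

```text
clock: 28.05
eef_pos: [0.4915, -0.3098, 0.1316]
tool_rot: [-0.331, 2.045, -2.047]
force: [0.2, -0.5, -1.1]
grip_width: 0.202
```

```bash
python3 v.py w41 full
```

```text
[ 0.4915 -0.3098  0.1316] 28.05 f [ 0.2376 -0.5454 -1.0802] fT [-0.0506  1.0812  0.5909] g 0.20238443545774135 tau [ 0.0151 -0.0148 -0.0266]
T [[-0.9484287977198149, 0.002166220375144662, 0.3169828436130778], [-0.31698534639189024, -0.0009217289195148637, -0.9484299871833516], [-0.0017623361086865352, -0.9999972289487032, 0.0015608543669354824]]
```

View pics/w41.png

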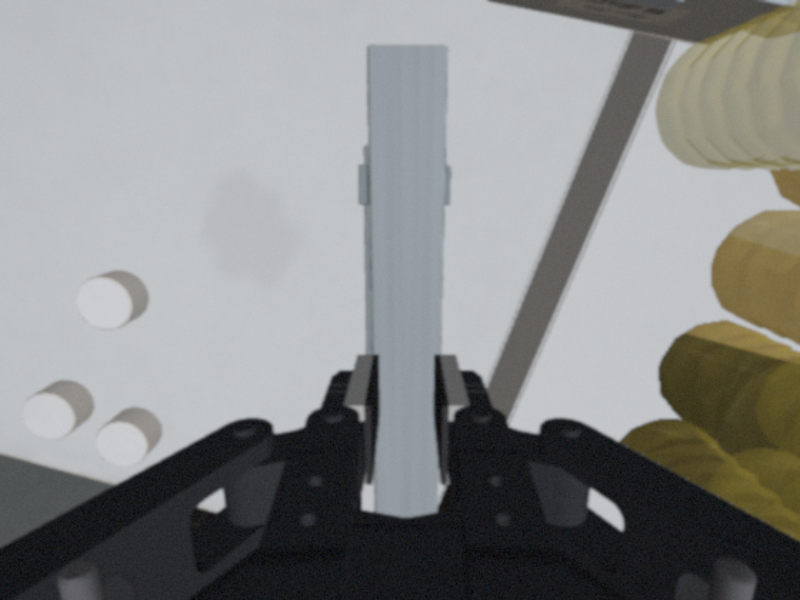

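Call:
jog_arm(
  plan=[
    [[0.004,0.06,-0.003],0.002],
    [[0.004,0.12,-0.003],0.002],
    [[0.004,0.17,-0.003],0.002],
    [[0.004,0.17,-0.003],0.002],
    [[0.004,0.17,-0.003],0.002],
    [[0.004,0.17,-0.003],0.002],
  ],
)

```text
clock: 28.85
eef_pos: [0.4894, -0.3098, 0.0799]
tool_rot: [-0.324, 2.05, -2.052]
force: [-0.1, 0.0, -2.0]
grip_width: 0.2
```

```bash
python3 v.py w42 full
```

```text
[ 0.4894 -0.3098  0.0799] 28.85 f [-0.0563  0.0274 -2.0422] fT [ 0.047   2.0421 -0.0457] g 0.20013170956228649 tau [0.0633 0.0314 0.0191]
T [[-0.9509064331266006, 0.0012466541033963052, 0.3094760108505872], [-0.3094770382331812, -0.0007341464516103617, -0.9509066325541147], [-0.0009582509401958594, -0.9999989534407197, 0.0010839154033136962]]
```

View pics/w42.png

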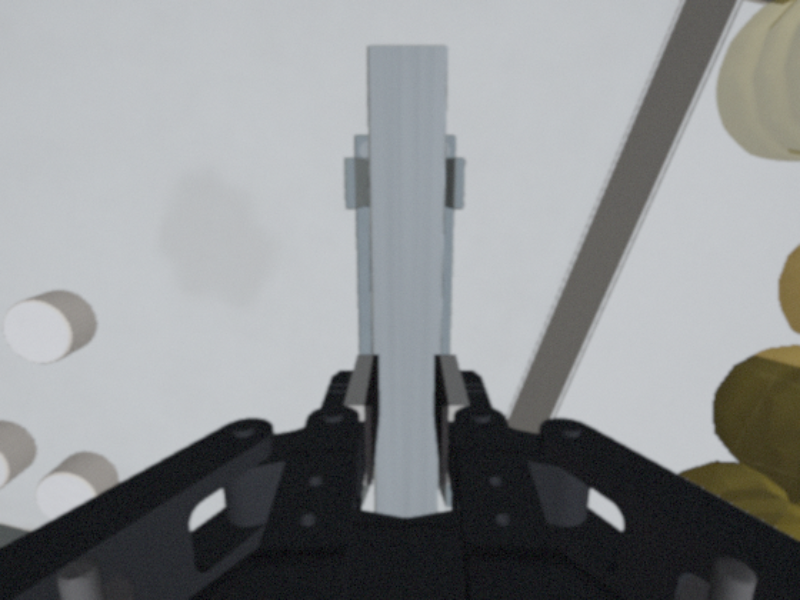

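Call:
jog_arm(
  plan=[
    [[0,0.03,-0.003],0],
    [[0,0.06,-0.003],0],
    [[0,0.08,-0.003],0],
    [[0,0.09,-0.003],0],
    [[0,0.09,-0.003],0],
    [[0,0.09,-0.003],0],
  ],
)

```text
clock: 29.65
eef_pos: [0.4887, -0.3088, 0.0525]
tool_rot: [-0.325, 2.051, -2.052]
force: [0.2, 0.3, -1.9]
grip_width: 0.199
```

```bash
python3 v.py w43 full
```

```text
[ 0.4887 -0.3088  0.0525] 29.65 f [ 0.1541  0.2778 -1.8563] fT [-0.2318  1.8563 -0.2172] g 0.19888173382824353 tau [-0.0526 -0.0102  0.0297]
T [[-0.9508927407550667, 0.0004519755066707265, 0.3095202599143686], [-0.30952039318076374, -0.0002610614894821596, -0.9508927689556397], [-0.0003489764209600732, -0.9999998637825105, 0.00038813711177207097]]
```

View pics/w43.png

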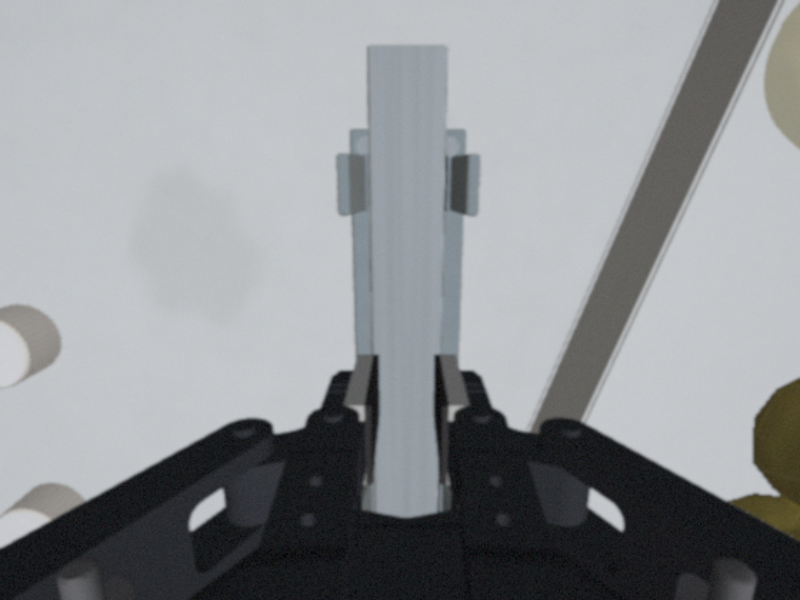

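Call:
jog_arm(
  plan=[
    [[0,0.002,0],0],
    [[0,0.004,0],0],
    [[0,0.004,0],0],
  ],
)

```text
clock: 30.08
eef_pos: [0.4887, -0.3088, 0.0516]
tool_rot: [-0.325, 2.051, -2.052]
force: [-0.2, -0.8, 3.2]
grip_width: 0.204
```

Call:
jog_arm(
  plan=[
    [[0,0,0],0],
    [[0,0,0],0],
    [[0,0,0],0],
    [[0,0,0],0],
    [[0,0,0],0],
    [[0,0,0],0],
  ],
  hand=1,
)

```text
clock: 30.82
eef_pos: [0.4885, -0.3087, 0.0511]
tool_rot: [-0.325, 2.052, -2.052]
force: [-0.1, -0.3, 0.4]
grip_width: 0.998
```

Call:
jog_arm(
  plan=[
    [[0,-0.1,0],0],
    [[0,-0.25,0],0],
    [[0,-0.45,0],0],
    [[-0.1,-0.6,-0.1],0],
    [[-0.25,-0.75,-0.25],0],
    [[-0.25,-0.75,-0.25],0],
    [[-0.25,-0.75,-0.25],0],
    [[-0.25,-0.75,-0.25],0],
  ],
)

```text
clock: 31.82
eef_pos: [0.5351, -0.2159, 0.2745]
tool_rot: [-0.326, 2.055, -2.054]
force: [0.5, 0.0, -1.1]
grip_width: 0.999
```

```bash
python3 v.py w44 full; python3 -c "
from h import *
cv2.imwrite('pics/s44.png',cv2.resize(manip.camera('scene')[140:350,170:450],(800,600),interpolation=cv2.INTER_CUBIC))"
```

```text
[ 0.5351 -0.2159  0.2745] 31.825 f [ 0.5383  0.0235 -1.0507] fT [-0.5226  1.049   0.1438] g 0.9993777479036616 tau [-0.0392  0.0305  0.0206]
T [[-0.9517012402481093, -0.003046890810578601, 0.30701053038389264], [-0.3070117171854716, -8.181843358008763e-05, -0.9517057312092703], [0.0029248625674851425, -0.9999953548702776, -0.0008575644751189927]]
```

View pics/w44.png

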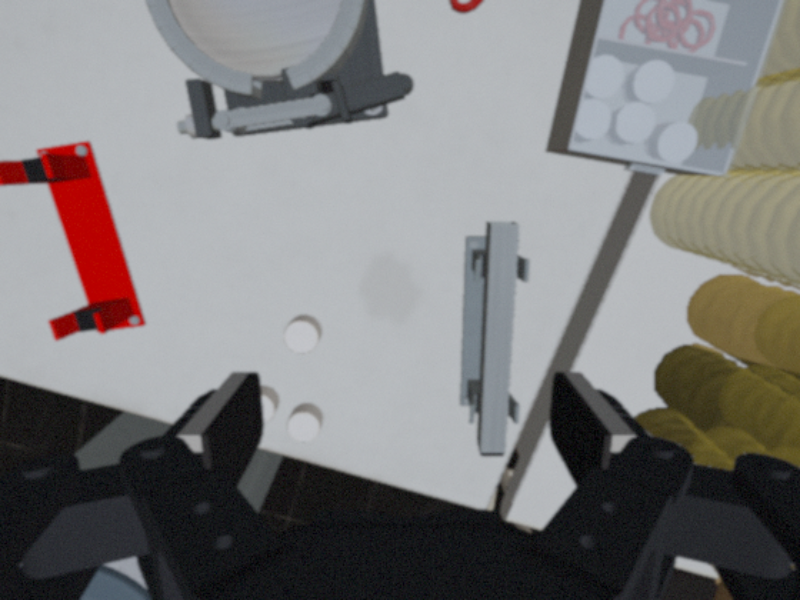

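View pics/s44.png

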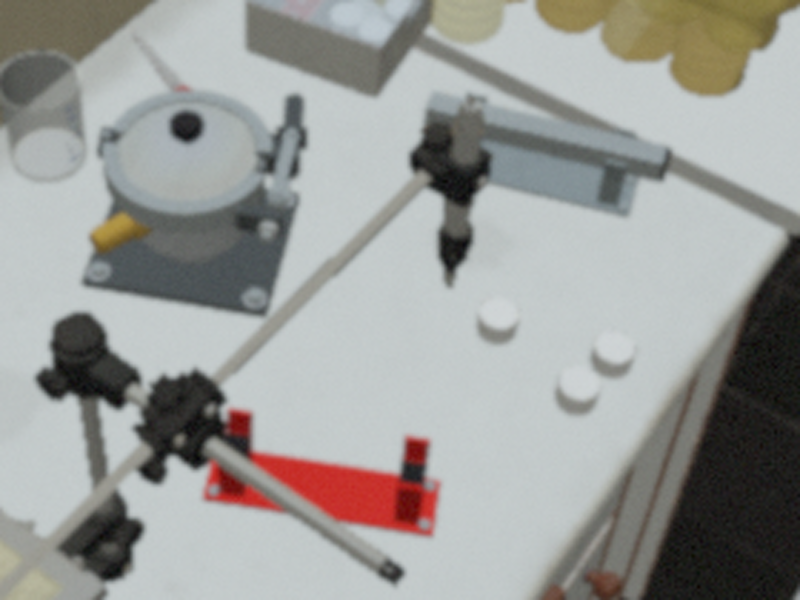

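```bash
python3 -c "
from h import *
print(manip.state()['qvel'].round(3)); print(manip.hand_in())"
```

```text
[-0.001 -0.003 -0.008 -0.005 -0.002  0.001 -0.003]
the job is handed in; nothing more can be done
None
```

The lever is thrown over and closed, the tube is back in its grey rest, and the job was handed in at about 32 s of the 72 s allowed.

- **Slipping on:** I slid the tube onto the stub until it touched the collar, with about 2.7 N of contact force.
- **Throwing and pressing:** I swung the lever about its pivot past the dead point and pressed it home. The reading at the middle of the tube was 10.7 N, then 11.7 N, held for about 0.6 s. That is about 1.5 N m on the lever, so the stop should have squeezed to roughly 0.045 rad. I worked that out from the force, because the stop itself gives no reading.
- **Drawing off and returning:** I eased off, drew the tube off along the stub with about 1 N of force, laid it in the rest, and backed the open gripper away.

**Last checks:** The final wrist and scene pictures show:
- the lever closed against its black stop after the tube was gone;
- the tube lying in both saddles as it did at the start;
- the caps, jar and red look-alike rest where they stood.

**Slips and doubts:**
- One row early in the throw had a wrong downward entry of about 5 mm, taken back in the next row. The height afterwards was within 1 mm and the forces stayed under 3 N.
- The tube has play on the stub, so the lever pulled it ahead by up to about 4.6 N after the dead point, before I took up the play and pressed.
- While I was pressing, the pictures showed up to about 1 mm of gap on one side between tube and collar, because the tube was tilted within its play.

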